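Unload the slide dock with the lever

TASK

Clear the snapped-in slide cassettes (two or three) out of the dock into the white transfer case: swing the case's lid up until it rests back on its stop, take the lever from its fork, dip its toe briefly well down into the beaker, then use the toe under each cassette's front end to lever it up past its spring rollers until it stays up by itself, never touching a cassette with the fingers while it is still snapped down. Once all are up, dip the toe in the beaker again and hang the lever back in its fork as you found it. Lay the freed cassettes flat on the floor of the case, fins up and not on top of one another, leave the lid open, and knock over neither the beaker nor the bottle.

Things in the scene. Friction and masses are not known exactly. Their poses are not given: they have to be found in the camera images.
- dock: Slide dock, fixed: aluminium base plate 116 (x) x 210 (y) x 10 mm; origin at the centre of its underside, x points away from its open front, z up. Three stations at y = -62, 0, +62 mm; a seated cassette has its centre at x = 0 and its underside 20 mm over the table, between rails 10 mm up (0.6 mm play) and a rear wall 4 mm up (1 mm play)
- dock_gap (a point): Point in the lever gap of the middle station, under the cassette's front edge (dock x = -35 mm, 15 mm over the table); the other stations' lie 62 mm to either side. The gap under the seated cassette's front end is 10 mm high, over the base plate, 20 mm deep along x, open to the front between two stop posts 30 mm apart and 30 mm high just ahead of the cassette
- dock_catch (a point): Midway between the two rollers of the middle station (dock x = -22 mm). Each station has a linked pair of sprung steel rollers, 4 mm radius, one either side, reaching 2.2 mm over the cassette's edge; about 8 N up at the front end passes them. Raised 10 mm or more at the front end, it stays up on the rollers, which push it on to 14 mm, sloping 0.2 rad; raised less, it drops back
- cassette0: Slide cassette snapped into the dock's right-hand (y = -62 mm) station at the start (may be absent): grey plastic plate 70 (x) x 34 (y) x 4 mm with a grip fin 30 (x) x 10 (y) x 20 mm standing in its middle (top 24 mm over the underside), 60 g; origin at the centre of its underside, x points to its rear end as the dock's x does, z up along the fin
- cassette0_front (a point): Middle of that cassette's front end face (cassette x = -35 mm, 2 mm over its underside)
- cassette1: Slide cassette snapped into the dock's middle (y = 0) station at the start (may be absent): grey plastic plate 70 (x) x 34 (y) x 4 mm with a grip fin 30 (x) x 10 (y) x 20 mm standing in its middle (top 24 mm over the underside), 60 g; origin at the centre of its underside, x points to its rear end as the dock's x does, z up along the fin
- cassette1_front (a point): Middle of that cassette's front end face (cassette x = -35 mm, 2 mm over its underside)
- cassette2: Slide cassette snapped into the dock's left-hand (y = +62 mm) station at the start (may be absent): grey plastic plate 70 (x) x 34 (y) x 4 mm with a grip fin 30 (x) x 10 (y) x 20 mm standing in its middle (top 24 mm over the underside), 60 g; origin at the centre of its underside, x points to its rear end as the dock's x does, z up along the fin
- cassette2_front (a point): Middle of that cassette's front end face (cassette x = -35 mm, 2 mm over its underside)
- lever: Upright steel lever, 143 mm tall, 100 g: shank 8 x 8 mm, at its foot a toe pointing along +x (24 mm wide, 5 mm thick, reaching 22 mm from the shank's axis; heel 4 mm behind it); collar 26 x 44 x 5 mm with its underside 76 mm up; above it a black handle 22 (x) x 14 (y) x 62 mm, from 81 to 143 mm up. Origin at the centre of the shank's bottom end, z up the shank
- lever_toe (a point): Tip of the lever's toe, mid thickness (lever x = 22 mm, z = 2.5 mm)
- lever_collar (a point): Centre of the underside of the lever's collar (lever z = 76 mm)
- fork_seat (a point): Where the collar rests: in the slot of the fork stand, on top of its prongs, 100 mm up; axes as the stand's. Fixed. Two prongs, 30 mm apart, running along the stand's x from 26 mm in front of this point (open end) to an upright 35 mm behind it. The lever hangs in the slot by its collar, toe pointing along the stand's +x; it lifts straight out and goes back the same way, down through the slot
- beaker: Small open steel beaker, loose, 250 g: 74 mm across at the rim, 60 mm high, 3 mm wall; origin at the centre of its underside
- case_in (a point): Centre of the inner floor of the white transfer case, 5 mm over the table, axes as the case's (x from its front to its hinge, z up). The case is fixed, outside 120 (x) x 170 (y) x 50 mm high, inside 110 x 160 mm, walls 5 mm
- lid (a joint): Angle of the case's lid about the hinge along the top of its rear (+x) wall: 0 shut, 1.9 rad resting open on its stop, leaning back. A plain hinge: it falls shut from below about 1.65 rad and open onto its stop from above
- lid_tab (a point): Grip point on the lid's tab: a steel tab 16 (x) x 10 (y) x 30 mm standing on the lid near its front edge, 38 mm over the lid's underside at its top; this point is 20 mm up the tab, 104 mm from the hinge line along the lid. Turns with the lid
- lid_hinge (a point): Middle of the lid's hinge line, 50.5 mm over the table; axes turn with the lid
- bottle: Glass bottle with a white cap, a bystander, 56 mm across, 120 mm high; origin at the centre of its underside

How it is judged:
By the outcome, as a careful person would: the job done as asked, in the order asked, and still so for the second after the job is handed in, with the robot touching nothing.
Of cassette0, cassette1, cassette2 only 2 to 3 are there at a start; the rules pass over those that are not, and their reading is None.
At some moment in a run one of beaker may be knocked a few centimetres aside while the robot is not near it.
It also fails if it takes over 210 s, if anything falls off the work surface, if the arm or the gripper's body presses on something with over 40 N, if the wrist force passes 120 N, or if a joint passes its speed limit or range.

ROBOT

A 6-joint arm with a two-finger parallel gripper is mounted at the origin on the work surface. World frame = base frame: x ahead of the robot, y to its left, z up, the work surface at z = 0. Lengths are in m, angles in rad, forces in N, time in s.
With the tool pointing down it reaches from about 0.225 to 0.875 m from the base axis. Payload 3.4 kg.
Tool frame: the origin (TCP) lies on the centre line of the jaws, within the pads' length; the fingertips stand 11 mm ahead of it and the grasp point (between the pads) lies 8 mm behind it; z points along the fingers, y is the line along which they close (so a half turn about z gives the same grasp; the last joint's range is limited). The gripper opens to 85 mm and grips with 20 to 120 N. Pads are 22 mm wide; open, the fingers measure 114 mm over their backs; the gripper's body (76 mm by 85 mm) begins 54 mm behind the grasp point. The pads swing forward as they close: fully open they stand 13 mm farther back than shut.
Start: joints at [1.093, 0.276, 1.505, -0, 1.361, -0.121], TCP at [0.201, 0.539, 0.242] pointing down, gripper open.
Joint ranges: [-2.89, 2.89], [-0.75, 2.08], [0.22, 2.7], [-1.18, 4.32], [0.11, 2.71], [-2.7, 2.7]. Speed limits (rad/s): [2.57, 2.57, 3.14, 3.14, 3.14, 3.14].

INTERFACE

Orientations are given as a unit quaternion [w, x, y, z].
In Python, from rig import manip, eyes, job gives the robot as it stands.
- The arm moves only by the tool drive_tool, never from a script. Its argument "rows" is a list of rows, each a list of 3 entries, a list of its own where there are three numbers: the turn, a rotation vector about the world's x, y, z in rad, then the shift along the world's x, y, z in cm, then the finger opening in cm, from 0 to 8.54. A call has 1 to 8 rows; each row shifts and turns the commanded pose from where the row before left it; what a row does not reach is not made up. A row lasts 1/8 s, in which the tool goes at most 62.5 mm and 10.7 degrees, less where a joint would pass 70% of its speed; a pose out of reach is approached as far as the arm can. A call is refused whole if a number of a shift passes 6.25 or a number of a turn 0.188, either way. A call with a gripper value outside its range is refused whole. The fingers move at their own pace and stop on an object; "force" is the grip in N (left out, the last holds). Time passes only in rows, so rows that do not move let the fingers close. It gives the time, the measured TCP pose, the force, the opening and the grip force at its end, in the units of the state.
- manip.get_state(): the state, without advancing time (a new reading comes with each control period).
- eyes.get_image(name): name is "scene" or "top"; returns the picture (480x640x3 uint8, red, green, blue); there is no depth.
- eyes.get_calibration(name): a dict with "camera_matrix" (3x3 intrinsics, pixels), "k1" (the pictures are not rectified: a ray, as slopes to the right and down, at radius r is drawn at 1 + k1 r^2 times it, then the intrinsics apply), "view" (4x4, takes a point from world to camera coordinates). Camera axes: x right, y up, looking along -z (the intrinsics and any distortion apply to the point x, -y, -z); pixel columns grow to the right and rows downward; lengths in m; the calibration is good to about 2 mm. A picture is of the moment at which its call begins. get_calibration takes no time and is no camera call.
- job.sign_off(): hands the job in; it is judged then, once.
The state is a dict: "clock": time; "qpos": joint angles; "qd": joint speeds; "effort": joint torques, N m; "position": TCP position; "ee_rot": TCP orientation; "contact_force": force on the tool from outside, world axes, zero at the start; "moment": the same for the moment, N m; "width": finger opening in m; "gripper_force": force on a finger pad.
Only numpy, scipy, OpenCV 4.12 (cv2) and the standard library are available. Lean on these libraries where they do the work, as an engineer would, in place of code of your own. Each camera call takes 0.05 s, during which the arm holds its last target. There are 200 camera calls.

## Working session

There is one attempt and no reset: what is moved stays moved. The work goes in short steps, Python scripts to look and compute and a tool call to move; the robot and the scene stay as the last step left them, time stands still between calls to the robot, and variables do not carry over. Pictures are saved under pics/ and viewed, at most 14 in all, crops included, and the job is handed in when it is done.

Besides the shell and the picture viewer there is one more tool, called after "Emit:" by a JSON object that holds its "name" and its "arguments". drive_tool: Moves the arm, as the interface text tells. Its arguments: {"type":"object","properties":{"rows":{"type":"array"},"force":{"type":"number"}},"required":["rows"]}

```bash
ls; mkdir -p pics; python3 - <<'E'
from rig import manip, eyes, job
import cv2
for n in("scene","top"):
    im=eyes.get_image(n); cv2.imwrite(f"pics/{n}0.png",im[:,:,::-1])
    c=eyes.get_calibration(n); print(n,c)
s=manip.get_state(); print(s)
E
```

```text
pics
scene {'camera_matrix': array([[435.0275349 ,   0.        , 321.16011252],
       [  0.        , 435.0275349 , 240.82157149],
       [  0.        ,   0.        ,   1.        ]]), 'k1': -0.05927289714594676, 'view': array([[ 0.60162766,  0.79870396,  0.01077696, -0.33424793],
       [-0.42129671,  0.30582338,  0.85380392,  0.15727634],
       [ 0.67864073, -0.51821236,  0.52048316, -1.40176998],
       [ 0.        ,  0.        ,  0.        ,  1.        ]])}
top {'camera_matrix': array([[480.12708643,   0.        , 317.09166976],
       [  0.        , 480.12708643, 231.93828821],
       [  0.        ,   0.        ,   1.        ]]), 'k1': -0.09045431496569674, 'view': array([[ 0.02872893, -0.99958663,  0.00110035, -0.03012854],
       [ 0.98582378,  0.02851538,  0.16534312, -0.57941669],
       [-0.16530615, -0.00366537,  0.98623549, -0.99924623],
       [ 0.        ,  0.        ,  0.        ,  1.        ]])}
{'clock': 0.1, 'qpos': array([ 1.09302876e+00,  2.76541807e-01,  1.50605736e+00,  3.96302090e-05,
        1.36071970e+00, -1.21050150e-01]), 'qd': array([ 0.00086337, -0.00072387, -0.00136265, -0.00058212,  0.00111612,
        0.00043837]), 'effort': array([ 8.86981234e-04, -4.17701554e+01, -2.46404457e+01, -2.85591741e-04,
        5.83950954e-03,  3.78773706e-06]), 'position': array([0.2005861 , 0.53836458, 0.24150023]), 'ee_rot': array([-2.73091442e-04,  1.77418578e-01,  9.84135104e-01, -8.18991524e-04]), 'contact_force': array([ 0.10128861,  0.9307499 , -0.26041561]), 'moment': array([-0.01755863,  0.00898174,  0.00920934]), 'gripper_force': 0.0, 'width': 0.08552713733541392}
```

View pics/scene0.png

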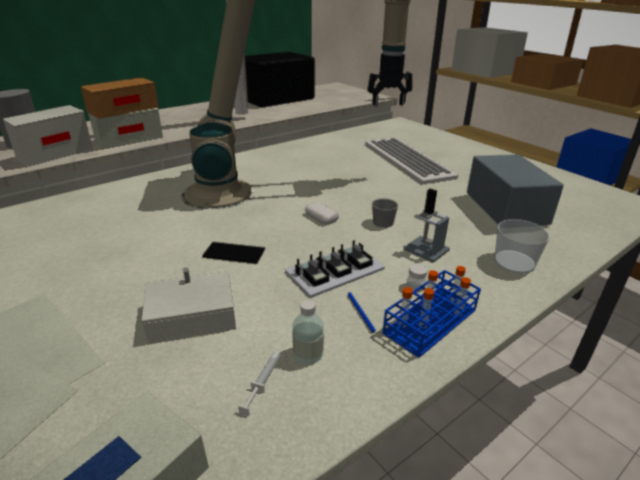

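View pics/top0.png

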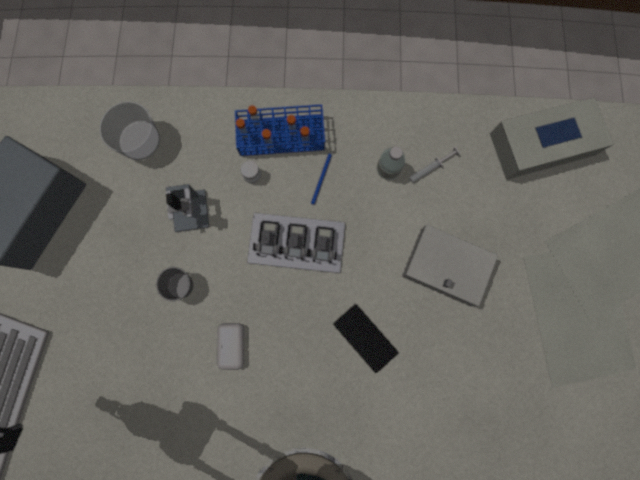

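The scene view shows the case at (190,300), the dock with three cassettes at (335,268), the fork and lever at (430,225), the beaker at (384,213) and the bottle at (308,335). The top view shows the dock at (297,243), the fork at (187,207), the beaker at (174,284), the case at (452,265) and the bottle at (391,162). Next I'll zoom in.

```bash
cat > h.py <<'E'
import numpy as np, cv2
from rig import manip, eyes, job
CAL={n:eyes.get_calibration(n) for n in("scene","top")}
def ray(n,uv):
    c=CAL[n];K=c["camera_matrix"];V=c["view"]
    d=np.array([c["k1"],0,0,0,0])
    p=cv2.undistortPointsIter(np.array([[uv]],float),K,d,None,None,(3,100,1e-12))[0,0]
    R=V[:3,:3]; o=-R.T@V[:3,3]; v=R.T@np.array([p[0],-p[1],-1]); return o,v
def onz(n,uv,z):
    o,v=ray(n,uv); return o+v*(z-o[2])/v[2]
def px(n,P):
    c=CAL[n];K=c["camera_matrix"];V=c["view"]
    q=V[:3,:3]@np.array(P,float)+V[:3,3]; s=np.array([q[0],-q[1]])/-q[2]
    s=s*(1+c["k1"]*(s@s)); return K[:2,:2]@s+K[:2,2]
def two(uvs,uvt):
    o1,v1=ray("scene",uvs);o2,v2=ray("top",uvt)
    t=np.linalg.lstsq(np.stack([v1,-v2],1),o2-o1,rcond=None)[0]
    a,b=o1+t[0]*v1,o2+t[1]*v2; return (a+b)/2,np.linalg.norm(a-b)
def crop(n,x,y,w,h,W,H):
    im=eyes.get_image(n)[:,:,::-1] if isinstance(n,str) else n
    return cv2.resize(im[y:y+h,x:x+w],(W,H),interpolation=cv2.INTER_CUBIC)
E
python3 - <<'E'
import cv2,numpy as np
from h import crop
t=cv2.imread("pics/top0.png");s=cv2.imread("pics/scene0.png")
a=np.vstack([np.hstack([crop(t,240,205,114,86,400,300),crop(t,152,175,80,60,400,300)]),
 np.hstack([crop(t,392,215,114,86,400,300),crop(t,145,255,80,60,400,300)])])
a=np.clip(a.astype(float)*1.5,0,255).astype(np.uint8)
cv2.imwrite("pics/t1.png",a)
a=np.vstack([np.hstack([crop(s,280,230,114,86,400,300),crop(s,390,182,80,80*3//4,400,300)]),
 np.hstack([crop(s,130,255,120,90,400,300),crop(s,355,190,60,45,400,300)])])
cv2.imwrite("pics/s1.png",a)
E
```

```text
(no output)
```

View pics/t1.png

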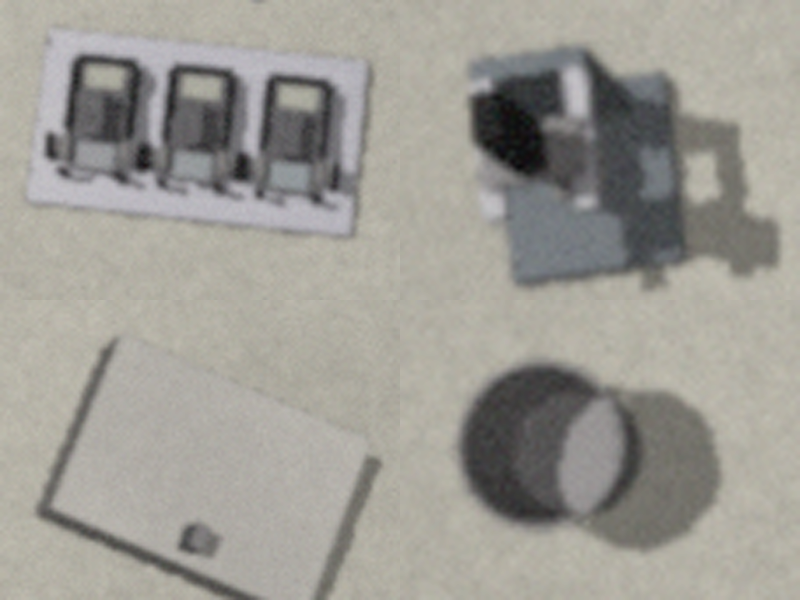

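View pics/s1.png

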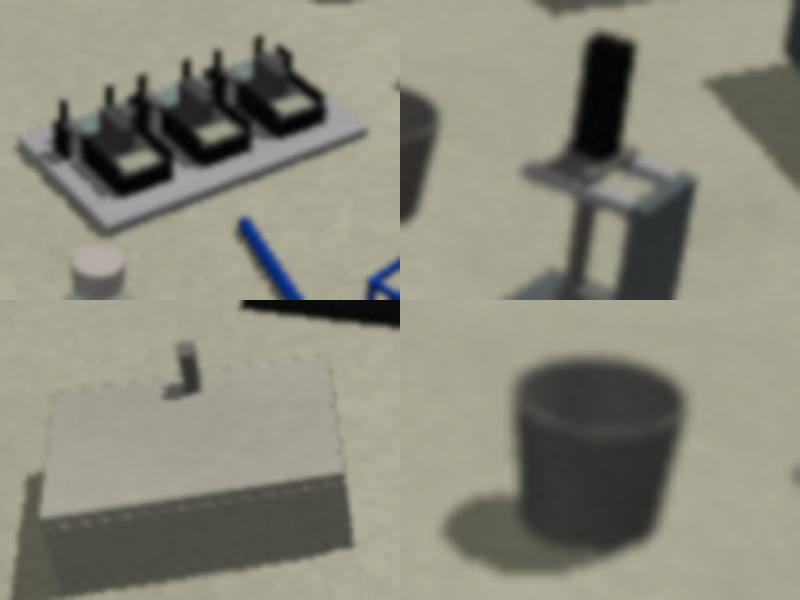

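The top crop shows the dock's front (posts) facing the robot, with plate corners near (255,214), (345,222), (340,273) and (248,263). The lid tab is near (449,283), and its hinge side faces away from the robot. The fork's upright is at the far side, with the black handle at about (173,200). The beaker rim is at about (174,284). The scene crop puts the tab top at (186,269) and the handle top at (432,190).

```bash
cat > m1.py <<'E'
from h import *
t=cv2.imread("pics/top0.png");s=cv2.imread("pics/scene0.png")
lab=cv2.cvtColor(cv2.GaussianBlur(t,(3,3),0),cv2.COLOR_BGR2LAB).astype(int)
def blob(roi,cond):
    x,y,w,h=roi; m=np.zeros(t.shape[:2],np.uint8); m[y:y+h,x:x+w]=cond[y:y+h,x:x+w]*255
    m=cv2.morphologyEx(m,cv2.MORPH_CLOSE,np.ones((3,3)))
    cs,_=cv2.findContours(m,cv2.RETR_EXTERNAL,cv2.CHAIN_APPROX_NONE); return max(cs,key=cv2.contourArea)
print("table lab",lab[320,480],"plate",lab[268,290],"lid",lab[250,450])
def rect(c,z,name):
    P=np.array([onz("top",p[0],z)[:2] for p in c],np.float32)*1000
    r=cv2.minAreaRect(P); b=cv2.boxPoints(r); print(name,"centre",np.round(r[0],1),"size",np.round(r[1],1),"ang",round(r[2],1)); print(np.round(b).tolist()); return r
b=lab[:,:,2];L=lab[:,:,0]
tb=lab[320,480][2]
for k in(3,4,5):
    rect(blob((236,200,122,90),b<tb-k),.010,"dock%d"%k)
    rect(blob((395,215,115,100),(b<tb-k)&(L>lab[250,450][0]-25)),.0585,"lid%d"%k)
c=blob((145,255,50,60),L<90); e=cv2.fitEllipse(c); print("beaker ell",e, onz("top",e[0],.06), len(c))
for q in(-1,1):
  for ax in(0,1):
    d=np.zeros(2);d[ax]=q*e[1][ax]/2; 
print("tab2",two((186.1,268.8),(449,282)))
print("handle2",two((432.4,189.6),(169.5,197)))
im=crop(t,152,175,80,60,800,600)[:,:]; im=np.clip(im*1.5,0,255).astype(np.uint8)
sc=np.clip(crop(s,395,180,60,90,400,600)*1.3,0,255).astype(np.uint8)
cv2.imwrite("pics/f2.png",np.hstack([cv2.resize(im,(400,300)),np.zeros((300,0,3),np.uint8)]) if 0 else np.hstack([np.vstack([im[::2,::2],im[::2,::2]//1]),sc]))
E
python3 m1.py
```

```text
table lab [126 127 132] plate [116 127 130] lid [125 128 131]
dock3 centre [561.6  33.5] size [209.7 115.6] ang 85.5
[[496.0, -66.0], [611.0, -76.0], [627.0, 133.0], [512.0, 143.0]]Traceback (most recent call last):
  File "m1.py", line 16, in <module>
    rect(blob((395,215,115,100),(b<tb-k)&(L>lab[250,450][0]-25)),.0585,"lid%d"%k)
         ~~~~^^^^^^^^^^^^^^^^^^^^^^^^^^^^^^^^^^^^^^^^^^^^^^^^^^^
  File "m1.py", line 7, in blob
    cs,_=cv2.findContours(m,cv2.RETR_EXTERNAL,cv2.CHAIN_APPROX_NONE); return max(cs,key=cv2.contourArea)
                                                                             ~~~^^^^^^^^^^^^^^^^^^^^^^^^
ValueError: max() iterable argument is empty
```

```bash
python3 - <<'E'
import re
s=open("m1.py").read()
s=s.replace('for k in(3,4,5):','''print("means",lab[300:320,420:440].mean((0,1)),lab[245:265,440:460].mean((0,1)))
tm=lab[300:320,420:440,2].mean();lm=lab[245:265,440:460,2].mean()
sb=cv2.medianBlur(t,5);sl=cv2.cvtColor(sb,cv2.COLOR_BGR2LAB).astype(int)
for k in(0,):''').replace('rect(blob((236,200,122,90),b<tb-k)','rect(blob((236,200,122,90),b<tb-3)').replace("(b<tb-k)&(L>lab[250,450][0]-25)","(sl[:,:,2]<(tm+lm)/2)&(sl[:,:,0]>105)")
open("m1.py","w").write(s)
E
python3 m1.py
```

```text
table lab [126 127 132] plate [116 127 130] lid [125 128 131]
means [124.1975 127.21   132.4   ] [123.6025 128.0675 130.6375]
dock0 centre [561.6  33.5] size [209.7 115.6] ang 85.5
[[496.0, -66.0], [611.0, -76.0], [627.0, 133.0], [512.0, 143.0]]
lid0 centre [ 518.1 -306.8] size [175.4 122.7] ang 68.4
[[429.0, -366.0], [543.0, -411.0], [607.0, -248.0], [493.0, -203.0]]
beaker ell ((176.939697265625, 285.19488525390625), (32.56557083129883, 42.448974609375), 114.18079376220703) [0.4541428  0.28241843 0.06      ] 117
tab2 (array([ 0.47653603, -0.28913314,  0.08772292]), np.float64(0.003394103738722459))
handle2 (array([0.62244254, 0.28017162, 0.16610216]), np.float64(0.0018397481199817823))
```

View pics/f2.png

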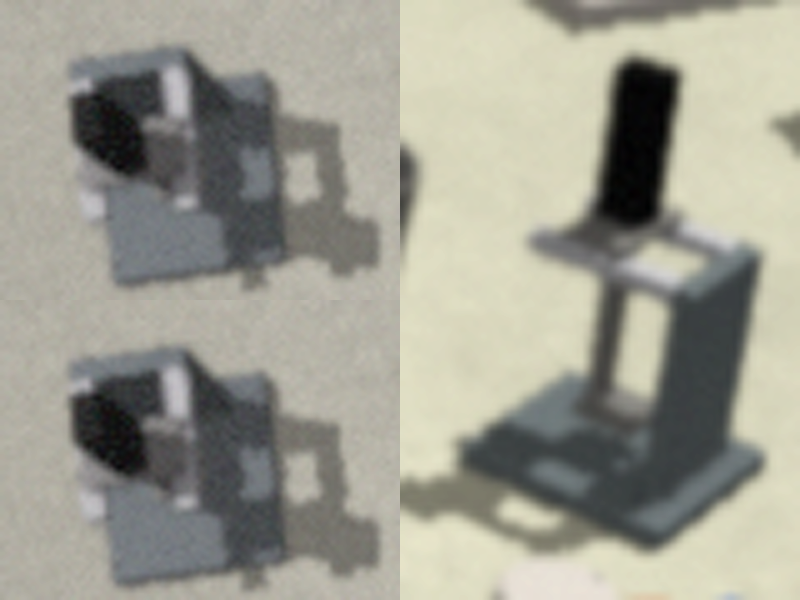

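The toe hangs pointing toward the upright, which is roughly world +x. The fork base corners in the top view are about (174,232), (208,227) and (205,190), and the prong ends are near (170,218) and (191,216).

```bash
python3 - <<'E'
from h import *
np.set_printoptions(precision=4,suppress=True)
for z in(.006,.01):
    p=[onz("top",q,z)[:2] for q in((174.4,231.6),(208.4,227.4),(205,190))]
    a=p[0]-p[1];b=p[2]-p[1]
    print("base",p,"len",np.linalg.norm(a),np.linalg.norm(b),"yaw",np.arctan2(-a[0],a[1]),np.arctan2(b[1],b[0]))
l,r=onz("top",(170.4,218.2),.1),onz("top",(190.6,216.4),.1)
print("prongends",l,r); 
r0,r1=onz("top",(193/5+152,207/5+175),.1),onz("top",(185/5+152,68/5+175),.1); print("right prong dir",np.arctan2((r1-r0)[1],(r1-r0)[0]),r0,r1)
print("handle px of axis bottom", px("top",(.622,.28,.105)),px("top",(.622,.28,.167)),px("scene",(.622,.28,.105)),px("scene",(.622,.28,.167)))
print("beaker",two((385,204.5),(174.7,283.5)),onz("top",(174.7,283.5),.06))
print("bottle cap",onz("top",(397,154),.12))
# dock points
c=np.array([561.6,33.5]);y=-np.radians(4.5);R=np.array([[np.cos(y),-np.sin(y)],[np.sin(y),np.cos(y)]])
for k in(-62,0,62): print("station",k,c+R@[0,k],"front",c+R@[-35,k])
# handle centroid masks
for n,roi in(("scene",(415,180,40,55)),("top",(160,188,26,26))):
    im=cv2.imread(f"pics/{n}0.png");g=cv2.cvtColor(im,cv2.COLOR_BGR2GRAY);x,yy,w,h=roi
    m=(g[yy:yy+h,x:x+w]<22).astype(np.uint8);q=cv2.findNonZero(m)[:,0]+[x,yy];print(n,len(q),q.mean(0),q.min(0),q.max(0))
    if n=="scene":S=q.mean(0)
    else:T=q.mean(0)
print("handle mid",two(S,T))
E
```

```text
base [array([0.5785, 0.3133]), array([0.5905, 0.2353]), array([0.6781, 0.2492])] len 0.07890340800480945 0.08877056543781135 yaw 0.152523151582277 0.15795692428123653
base [array([0.5778, 0.312 ]), array([0.5898, 0.2343]), array([0.6771, 0.2482])] len 0.07860990342813669 0.08844035704898957 yaw 0.15252315158227575 0.157956924281236
prongends [0.5917 0.2952 0.1   ] [0.5967 0.2524 0.1   ]
right prong dir 0.1323040541994031 [0.5967 0.2524 0.1   ] [0.6566 0.2604 0.1   ]
handle px of axis bottom [177.9439 203.7726] [169.0926 196.7774] [428.3635 212.2687] [431.8835 189.321 ]
beaker (array([0.4595, 0.291 , 0.0563]), np.float64(0.005697376575850538)) [0.4576 0.2875 0.06  ]
bottle cap [ 0.7386 -0.1765  0.12  ]
station -62 [556.7355 -28.3089] front [521.8434 -25.5628]
station 0 [561.6  33.5] front [526.7079  36.2461]
station 62 [566.4645  95.3089] front [531.5724  98.0549]
scene 166 [430.1627 201.3735] [425 190] [435 213]
top 99 [174.8182 201.9899] [169 194] [180 208]
handle mid (array([0.6205, 0.2795, 0.1339]), np.float64(0.003813445539784162))
```

Emit:
{"name": "drive_tool", "arguments": {"rows": [[[0,0,-0.021],[1.5,-5.1,0],4],[[0,0,0],[1.5,-5.1,0],4],[[0,0,0],[1.5,-5.1,0],4],[[0,0,0],[1.5,-5.1,0],4],[[0,0,0],[1.5,-5.1,0],4],[[0,0,0],[1.5,-5.1,0],4],[[0,0,0],[1.5,-5.1,0],4],[[0,0,0],[1.5,-5.1,0],4]], "force": 40}}

```text
clock: 1.1
position: [0.3208, 0.1292, 0.2423]
ee_rot: [0.0, 0.188, 0.982, 0.0]
contact_force: [1.7, 0.2, -0.6]
width: 0.0398
gripper_force: 0.0
```

Emit:
{"name": "drive_tool", "arguments": {"rows": [[[-0.0276,-0.0698,0],[1.5,-5.1,-1.2],4],[[-0.0276,-0.0698,0],[1.5,-5.1,-1.2],4],[[-0.0276,-0.0698,0],[1.5,-5.1,-1.2],4],[[-0.0276,-0.0698,0],[1.5,-5.1,-1.2],4],[[-0.0276,-0.0698,0],[1.5,-5.1,-1.2],4],[[-0.0276,-0.0698,0],[1.5,-5.1,-1.2],4],[[-0.0276,-0.0698,0],[1.4,-5.0,-1.2],4],[[-0.0276,-0.0698,0],[1.4,-4.5,-1.2],4]]}}

```text
clock: 2.1
position: [0.4355, -0.2491, 0.1508]
ee_rot: [0.278, 0.179, 0.943, -0.048]
contact_force: [2.2, 0.7, 0.6]
width: 0.0399
gripper_force: 0.0
```

Emit:
{"name": "drive_tool", "arguments": {"rows": [[[0,0,0],[0,0,0],4],[[0,0,0],[0,0,0],4]]}}

```text
clock: 2.35
position: [0.4354, -0.2462, 0.1509]
ee_rot: [0.276, 0.178, 0.943, -0.047]
contact_force: [0.4, -0.0, -0.5]
width: 0.0402
gripper_force: 0.0
```

```bash
cat >> h.py <<'E'
from scipy.spatial.transform import Rotation as Ro
def st():
    s=manip.get_state();q=s["ee_rot"];R=Ro.from_quat([q[1],q[2],q[3],q[0]]).as_matrix()
    np.set_printoptions(precision=4,suppress=True)
    print("t",round(s["clock"],2),"tcp",s["position"],"d",R[:,2],"closeang",round(np.degrees(np.arctan2(R[1,1],R[0,1])),2),"yz",round(R[2,1],3),"w",round(s["width"],4),"gf",s["gripper_force"],"F",s["contact_force"],"q",s["qpos"]); return s,R
E
python3 -c "
from h import *
s,R=st(); print((np.array([.4807,-.2907,.0764])-s['position'])*100)"
```

```text
t 2.35 tcp [ 0.4354 -0.2462  0.1509] d [ 0.5046 -0.186  -0.843 ] closeang 68.84 yz 0.01 w 0.0402 gf 0.0 F [ 0.4176 -0.0185 -0.5133] q [-0.8349  0.036   2.2335  0.6341  0.4341 -2.5552]
[ 4.5306 -4.4512 -7.4543]
```

Emit:
{"name": "drive_tool", "arguments": {"rows": [[[0,0,0],[0.05,-1,0],4],[[0,0,0],[0.05,-1,0],4],[[0,0,0],[0.05,-0.8,0],4],[[0,0,0],[1,-0.4,-1.5],4],[[0,0,0],[1,-0.4,-1.5],4],[[0,0,0],[0.5,-0.2,-1],4],[[0,0,0],[0,0,0],4],[[0,0,0],[0,0,0],4]]}}

```text
clock: 3.35
position: [0.4648, -0.2837, 0.1157]
ee_rot: [0.273, 0.179, 0.944, -0.048]
contact_force: [0.9, -0.4, -0.7]
width: 0.04
gripper_force: 0.0
```

```bash
python3 -c "
from h import *
s,R=st(); print((np.array([.4807,-.2907,.0764])-s['position'])*100, R.T@(np.array([.4807,-.2907,.0764])-s['position'])*100)
im=eyes.get_image('scene')[:,:,::-1]; a=crop(im,130,220,133,100,800,600); cv2.imwrite('pics/a1.png',a)"
```

```text
t 3.35 tcp [ 0.4648 -0.2837  0.1157] d [ 0.4984 -0.1891 -0.8461] closeang 68.63 yz 0.007 w 0.04 gf 0.0 F [ 0.8846 -0.4233 -0.7422] q [-0.8378  0.1643  2.2029  0.7675  0.3589 -2.7037]
[ 1.5882 -0.6954 -3.9273] [ 0.6274 -0.0944  4.2458]
```

View pics/a1.png

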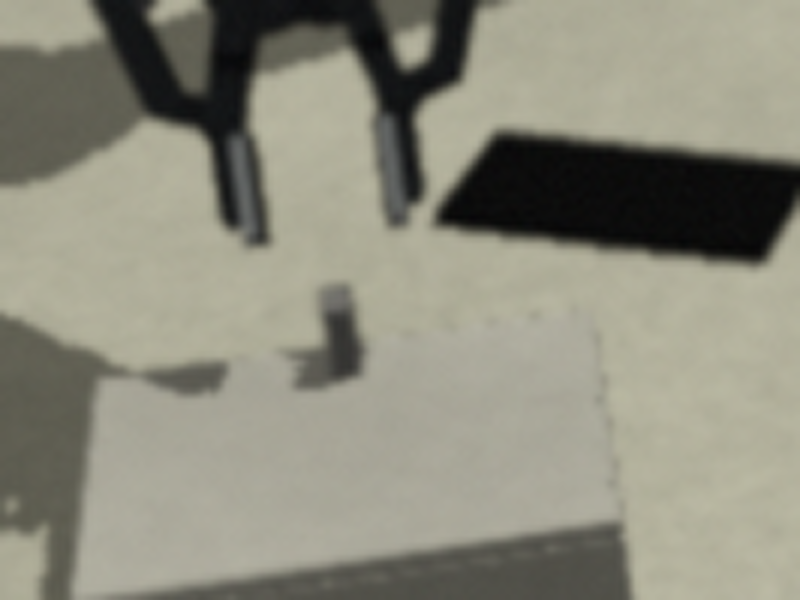

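The picture shows the fingers straddling the tab at (340,330), behind and above it. Joint 6 is at its limit, so I'll back off now, turn the gripper half a turn and come in again.

Emit:
{"name": "drive_tool", "arguments": {"rows": [[[0.05,0.134,0],[-1,0.4,1.5],4],[[0.05,0.134,0],[-1,0.4,1.5],4],[[0.05,0.134,0],[-1,0.4,1.5],4],[[0.05,0.134,0],[0,0,1],4],[[0,0,0],[0,0,0],4],[[0,0,0],[0,0,0],4]]}}

```text
clock: 4.15
position: [0.4439, -0.267, 0.163]
ee_rot: [0.031, 0.183, 0.983, 0.005]
contact_force: [-0.1, 0.9, -1.2]
width: 0.04
gripper_force: 0.0
```

Emit:
{"name": "drive_tool", "arguments": {"rows": [[[0,0,-0.1848],[0,0,0],4],[[0,0,-0.1848],[0,0,0],4],[[0,0,-0.1848],[0,0,0],4],[[0,0,-0.1848],[0,0,0],4],[[0,0,-0.1848],[0,0,0],4],[[0,0,-0.1848],[0,0,0],4],[[0,0,-0.1848],[0,0,0],4],[[0,0,-0.1848],[0,0,0],4]]}}

```text
clock: 5.15
position: [0.443, -0.2668, 0.1629]
ee_rot: [0.025, 0.799, 0.6, -0.018]
contact_force: [-0.3, -0.2, -0.1]
width: 0.0401
gripper_force: 0.0
```

Emit:
{"name": "drive_tool", "arguments": {"rows": [[[0,0,-0.1848],[0,0,0],4],[[0,0,-0.1848],[0,0,0],4],[[0,0,-0.1848],[0,0,0],4],[[0,0,-0.1848],[0,0,0],4],[[0,0,-0.1848],[0,0,0],4],[[0,0,-0.1848],[0,0,0],4],[[0,0,-0.1848],[0,0,0],4],[[0,0,-0.1848],[0,0,0],4]]}}

```text
clock: 6.15
position: [0.4431, -0.2669, 0.1629]
ee_rot: [0.006, 0.995, -0.095, -0.031]
contact_force: [0.0, 0.1, 0.2]
width: 0.04
gripper_force: 0.0
```

Emit:
{"name": "drive_tool", "arguments": {"rows": [[[0,0,-0.1848],[0,0,0],4],[[0,0,0],[0,0,0],4],[[0,0,0],[0,0,0],4]]}}

```text
clock: 6.52
position: [0.444, -0.2675, 0.1635]
ee_rot: [0.004, 0.983, -0.182, -0.031]
contact_force: [0.1, 0.4, -0.7]
width: 0.0401
gripper_force: 0.0
```

```bash
python3 -c "
from h import *
s,R=st()"
```

```text
t 6.53 tcp [ 0.444  -0.2675  0.1635] d [-0.0628  0.0033 -0.998 ] closeang -110.93 yz 0.019 w 0.0401 gf 0.0 F [ 0.1216  0.4274 -0.7169] q [-0.6521  0.2786  1.7097 -0.038   1.2056  1.2992]
```

Emit:
{"name": "drive_tool", "arguments": {"rows": [[[-0.0515,-0.13,-0.01],[0.3,-0.4,-0.8],4],[[-0.0515,-0.13,0],[0.2,-0.3,-0.8],4],[[-0.0515,-0.13,0],[0.2,-0.3,-0.8],4],[[-0.0515,-0.13,0],[0.2,-0.3,-0.8],4],[[0,0,0],[0,0,0],4],[[0,0,0],[0,0,0],4]]}}

```text
clock: 7.28
position: [0.455, -0.2819, 0.133]
ee_rot: [0.056, 0.951, -0.184, 0.241]
contact_force: [0.1, -0.7, -0.8]
width: 0.0399
gripper_force: 0.0
```

```bash
python3 -c "
from h import *
s,R=st();D=(np.array([.480,-.291,.077])-s['position'])*100; print(D,R.T@D)"
```

```text
t 7.28 tcp [ 0.455  -0.2819  0.133 ] d [ 0.4378 -0.1962 -0.8774] closeang -112.2 yz 0.019 w 0.0399 gf 0.0 F [ 0.1358 -0.6752 -0.7653] q [-0.8057  0.1259  2.1479  0.4402  0.4357  0.7876]
[ 2.495  -0.9079 -5.6026] [-0.3567 -0.2061  6.1862]
```

Emit:
{"name": "drive_tool", "arguments": {"rows": [[[0,0,0],[0.6,-0.25,-1.4],4],[[0,0,0],[0.6,-0.25,-1.4],4],[[0,0,0],[0.6,-0.2,-1.4],4],[[0,0,0],[0.6,-0.2,-1.4],4],[[0,0,0],[0,0,0],4],[[0,0,0],[0,0,0],4]]}}

```text
clock: 8.02
position: [0.4794, -0.2905, 0.0768]
ee_rot: [0.056, 0.951, -0.184, 0.241]
contact_force: [0.0, -0.6, 0.8]
width: 0.04
gripper_force: 0.0
```

Emit:
{"name": "drive_tool", "arguments": {"rows": [[[0,0,0],[0,0,0],0],[[0,0,0],[0,0,0],0],[[0,0,0],[0,0,0],0],[[0,0,0],[0,0,0],0],[[0,0,0],[0,0,0],0],[[0,0,0],[0,0,0],0]], "force": 35}}

```text
clock: 8.78
position: [0.4784, -0.2901, 0.0767]
ee_rot: [0.056, 0.951, -0.185, 0.241]
contact_force: [-2.1, -0.0, 5.6]
width: 0.0093
gripper_force: 36.1
```

```bash
cat > arc.py <<'E'
from h import *
s,R=st()
yc=-.377; cx=np.array([np.cos(yc),np.sin(yc)])
d=R[:,2];G=s['position']-.008*d
H=np.array([.4764,-.2897])+.104*cx   # hinge xy
rel=np.array([(G[:2]-H)@cx, G[2]-.0505]); r=np.hypot(*rel); a0=np.arctan2(rel[1],-rel[0])
print("G",G,"rel",rel,"r",r,"a0",a0)
tau0=np.arctan2(d[:2]@cx,-d[2]);print("tau",tau0)
# lid angle th, tool turned by k*th
def tcp(th,k):
    g=np.array([-r*np.cos(a0+th),r*np.sin(a0+th)]);t=tau0-k*th
    dd=np.array([np.sin(t),-np.cos(t)]);q=g+.008*dd
    return np.array([*(H+cx*q[0]+ (G[:2]-H-cx*rel[0])), q[1]+.0505])
k=.8;N=16
p=tcp(0,k)
for i in range(1,N+1):
    n=tcp(1.76*i/N,k);print(i,np.round((n-p)*100,2),"tcp",n);p=n
print("turn/row",k*1.76/N*np.array([-np.sin(yc),np.cos(yc)]))
E
python3 arc.py
```

```text
t 8.78 tcp [ 0.4784 -0.2901  0.0767] d [ 0.4384 -0.1958 -0.8772] closeang -112.27 yz 0.017 w 0.0093 gf 36.07639253139496 F [-2.0703 -0.0396  5.5694] q [-0.7774  0.2538  2.1815  0.6366  0.2864  0.6017]
G [ 0.4749 -0.2885  0.0837] rel [-0.1059  0.0332] r 0.11093374946247084 a0 0.3038472981614277
tau 0.500381336649236
1 [ 0.34 -0.13  1.11] tcp [ 0.4818 -0.2913  0.0878]
2 [ 0.45 -0.18  1.06] tcp [ 0.4864 -0.2931  0.0984]
3 [ 0.56 -0.22  1.  ] tcp [ 0.4919 -0.2953  0.1084]
4 [ 0.66 -0.26  0.93] tcp [ 0.4985 -0.2979  0.1177]
5 [ 0.75 -0.3   0.84] tcp [ 0.506  -0.3008  0.1261]
6 [ 0.83 -0.33  0.75] tcp [ 0.5143 -0.3041  0.1336]
7 [ 0.9  -0.36  0.64] tcp [ 0.5233 -0.3077  0.1401]
8 [ 0.96 -0.38  0.53] tcp [ 0.5329 -0.3115  0.1454]
9 [ 1.01 -0.4   0.41] tcp [ 0.543  -0.3155  0.1495]
10 [ 1.04 -0.41  0.29] tcp [ 0.5534 -0.3196  0.1525]
11 [ 1.07 -0.42  0.17] tcp [ 0.5641 -0.3238  0.1541]
12 [ 1.08 -0.43  0.04] tcp [ 0.5748 -0.3281  0.1545]
13 [ 1.07 -0.42 -0.09] tcp [ 0.5856 -0.3324  0.1536]
14 [ 1.06 -0.42 -0.22] tcp [ 0.5961 -0.3365  0.1514]
15 [ 1.03 -0.41 -0.34] tcp [ 0.6064 -0.3406  0.1479]
16 [ 0.98 -0.39 -0.46] tcp [ 0.6162 -0.3445  0.1433]
turn/row [0.0324 0.0818]
```

Emit:
{"name": "drive_tool", "arguments": {"rows": [[[0.0324,0.0818,0],[0.34,-0.13,1.11],0],[[0.0324,0.0818,0],[0.45,-0.18,1.06],0],[[0.0324,0.0818,0],[0.56,-0.22,1.0],0],[[0.0324,0.0818,0],[0.66,-0.26,0.93],0],[[0.0324,0.0818,0],[0.75,-0.3,0.84],0],[[0.0324,0.0818,0],[0.83,-0.33,0.75],0]]}}

```text
clock: 9.52
position: [0.5098, -0.3027, 0.13]
ee_rot: [0.006, 0.982, -0.187, -0.012]
contact_force: [-8.7, -4.1, 1.1]
width: 0.0092
gripper_force: 37.2
```

```bash
python3 -c "
from h import *
s,R=st()"
```

```text
t 9.53 tcp [ 0.5098 -0.3027  0.13  ] d [-0.0259 -0.0081 -0.9996] closeang -111.55 yz 0.017 w 0.0092 gf 37.18101382255554 F [-8.7193 -4.0793  1.0744] q [-0.6399  0.3925  1.6216 -0.0242  1.1435  1.3175]
```

Emit:
{"name": "drive_tool", "arguments": {"rows": [[[0.0324,0.0818,0],[0.9,-0.36,0.64],0],[[0.0324,0.0818,0],[0.96,-0.38,0.53],0],[[0.0324,0.0818,0],[1.01,-0.4,0.41],0],[[0.0324,0.0818,0],[1.04,-0.41,0.29],0],[[0.0324,0.0818,0],[1.07,-0.42,0.17],0]]}}

```text
clock: 10.15
position: [0.5619, -0.3238, 0.1529]
ee_rot: [-0.034, 0.957, -0.182, -0.224]
contact_force: [-5.9, -6.6, 5.6]
width: 0.0094
gripper_force: 37.3
```

Emit:
{"name": "drive_tool", "arguments": {"rows": [[[0.0324,0.0818,0],[1.08,-0.43,0.04],0],[[0.0324,0.0818,0],[1.07,-0.42,-0.09],0],[[0.0324,0.0818,0],[1.06,-0.42,-0.22],0],[[0.0324,0.0818,0],[1.03,-0.41,-0.34],0],[[0.0324,0.0818,0],[0.98,-0.39,-0.46],0],[[0,0,0],[0,0,0],0]]}}

```text
clock: 10.9
position: [0.6167, -0.3461, 0.1384]
ee_rot: [-0.073, 0.887, -0.169, -0.424]
contact_force: [-3.6, -9.7, 1.8]
width: 0.0094
gripper_force: 37.4
```

```bash
python3 -c "
from h import *
s,R=st()
im=eyes.get_image('scene')[:,:,::-1]; a=crop(im,100,160,200,150,640,480); cv2.imwrite('pics/a2.png',a)"
```

```text
t 10.9 tcp [ 0.6167 -0.3461  0.1384] d [-0.7272  0.2723 -0.6301] closeang -111.22 yz 0.015 w 0.0094 gf 37.4456924200058 F [-3.6224 -9.7194  1.8457] q [-0.5395  1.0861  0.5053 -0.2135  2.4199  1.3136]
```

View pics/a2.png

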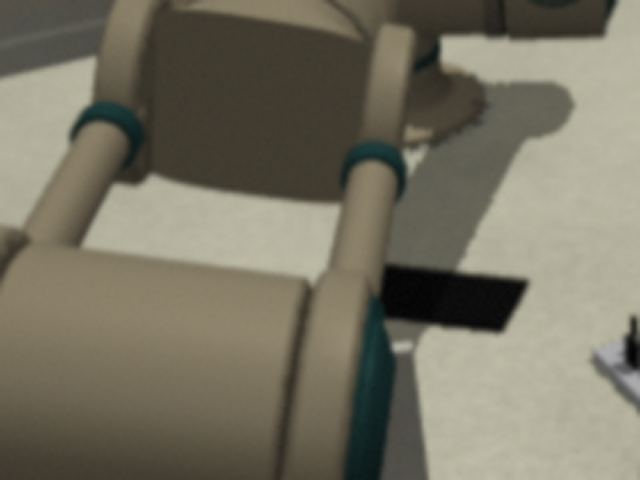

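Emit:
{"name": "drive_tool", "arguments": {"rows": [[[0,0,0],[0,0,0],3],[[0,0,0],[0,0,0],3],[[0,0,0],[0.2,-0.1,0.2],3],[[0,0,0],[0.2,-0.1,0.6],3],[[0,0,0],[0.2,-0.1,1],3],[[0,0,0],[0.2,-0.1,1.5],3],[[0,0,0],[0,0,2],3],[[0,0,0],[0,0,2],3]]}}

```text
clock: 11.95
position: [0.6254, -0.346, 0.2145]
ee_rot: [-0.075, 0.888, -0.167, -0.422]
contact_force: [-0.2, 0.1, -0.5]
width: 0.0301
gripper_force: 0.0
```

Emit:
{"name": "drive_tool", "arguments": {"rows": [[[-0.05,-0.13,0],[-1,0.4,2],3],[[-0.05,-0.13,0],[-1,0.4,2],3],[[-0.05,-0.13,0],[-1,0.4,2],3],[[-0.05,-0.13,0],[-1,0.4,2],3],[[-0.05,-0.13,0],[-1,0.4,2],3],[[-0.05,-0.13,0],[-1,0.4,2],3],[[0,0,0],[-1,3,0],3],[[0,0,0],[-1,4,0],3]]}}

```text
clock: 12.95
position: [0.5442, -0.2519, 0.3352]
ee_rot: [-0.002, 0.982, -0.186, -0.025]
contact_force: [0.8, 0.6, -0.5]
width: 0.0301
gripper_force: 0.0
```

Emit:
{"name": "drive_tool", "arguments": {"rows": [[[0,0,0],[0,5,0],5],[[0,0,0],[0,5,0],5],[[0,0,0],[0,5,0],5],[[0,0,0],[0,5,0],5],[[0,0,0],[0,5,0],5],[[0,0,0],[0,0,0],5],[[0,0,0],[0,0,0],5]]}}

```text
clock: 13.82
position: [0.5453, -0.0024, 0.3339]
ee_rot: [-0.002, 0.982, -0.185, -0.025]
contact_force: [0.0, 0.8, -0.6]
width: 0.0501
gripper_force: 0.0
```

```bash
python3 -c "
from h import *
s,R=st()
im=eyes.get_image('scene')[:,:,::-1].copy(); im2=eyes.get_image('top')[:,:,::-1].copy()
cv2.imwrite('pics/s3.png',im);cv2.imwrite('pics/t3.png',im2)
a=np.hstack([crop(im,60,180,400,300,400,300),crop(im2,130,180,400,300,400,300)]); cv2.imwrite('pics/a3.png',a)"
```

```text
t 13.82 tcp [ 0.5453 -0.0024  0.3339] d [-0.0492  0.0131 -0.9987] closeang -111.31 yz 0.006 w 0.0501 gf 0.0 F [ 0.0484  0.7753 -0.6306] q [-0.1362  0.2207  1.3593  0.0063  1.6121  1.8068]
```

View pics/a3.png

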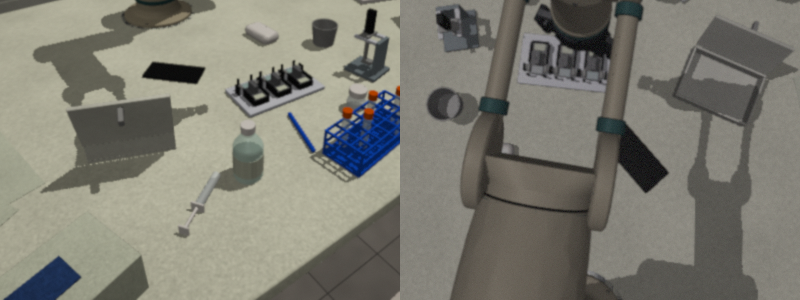

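The left half shows the lid standing open at (122,128). The right half shows the open case at (720,85) and the beaker at (445,105), not moved. Next is the lever.

Emit:
{"name": "drive_tool", "arguments": {"rows": [[[-0.0131,-0.0492,0.088],[1.3,4.7,0],4],[[0,0,0.088],[1.3,4.7,0],4],[[0,0,0.088],[1.3,4.7,0],4],[[0,0,0.088],[1.3,4.7,-1],4],[[0,0,0.088],[1.2,4.7,-4],4],[[0,0,0.088],[1.2,4.7,-5],4],[[0,0,0],[0,0,-1],4],[[0,0,0],[0,0,0],4]]}}

```text
clock: 14.92
position: [0.6202, 0.2731, 0.2275]
ee_rot: [0.001, 0.997, 0.077, -0.002]
contact_force: [-0.3, 0.5, 0.2]
width: 0.0399
gripper_force: 0.0
```

```bash
python3 -c "
from h import *
s,R=st(); print((np.array([.621,.279,.132])-s['position'])*100)"
```

```text
t 14.93 tcp [0.6202 0.2731 0.2275] d [-0.0029 -0.0032 -1.    ] closeang -81.21 yz 0.003 w 0.0399 gf 0.0 F [-0.2801  0.4504  0.2058] q [ 0.3134  0.4412  1.2859 -0.0022  1.4182  1.7311]
[ 0.0833  0.5893 -9.5459]
```

Emit:
{"name": "drive_tool", "arguments": {"rows": [[[0,0,0],[0.1,0.6,-2],4],[[0,0,0],[0,0,-2],4],[[0,0,0],[0,0,-2],4],[[0,0,0],[0,0,-2],4],[[0,0,0],[0,0,-1.5],4],[[0,0,0],[0,0,0],4],[[0,0,0],[0,0,0],4]]}}

```text
clock: 15.8
position: [0.6219, 0.2805, 0.1348]
ee_rot: [0.0, 0.997, 0.077, 0.001]
contact_force: [-1.0, 0.5, 0.1]
width: 0.04
gripper_force: 0.0
```

Emit:
{"name": "drive_tool", "arguments": {"rows": [[[0,0,0],[0,0,0],0.5],[[0,0,0],[0,0,0],0.5],[[0,0,0],[0,0,0],0.5],[[0,0,0],[0,0,0],0.5],[[0,0,0],[0,0,0],0.5],[[0,0,0],[0,0,0],0.5],[[0,0,0],[0,0,0],0.5]], "force": 90}}

```text
clock: 16.68
position: [0.6216, 0.281, 0.1345]
ee_rot: [0.0, 0.997, 0.077, 0.001]
contact_force: [0.1, -0.5, 4.9]
width: 0.0132
gripper_force: 87.9
```

```bash
python3 -c "
from h import *
s,R=st(); print(s['moment'])
im=eyes.get_image('scene')[:,:,::-1].copy(); im2=eyes.get_image('top')[:,:,::-1].copy()
cv2.imwrite('pics/s4.png',im);cv2.imwrite('pics/t4.png',im2)
a=np.hstack([crop(im,370,150,120,120,400,400),crop(im2,120,180,120,120,400,400)]); cv2.imwrite('pics/a4.png',a)"
```

```text
t 16.68 tcp [0.6216 0.281  0.1345] d [ 0.0012 -0.0008 -1.    ] closeang -81.11 yz 0.001 w 0.0132 gf 87.85774111747742 F [ 0.1462 -0.4694  4.8549] q [ 0.3232  0.5025  1.417  -0.0012  1.2212  1.7393]
[ 0.0076 -0.001  -0.0537]
```

View pics/a4.png

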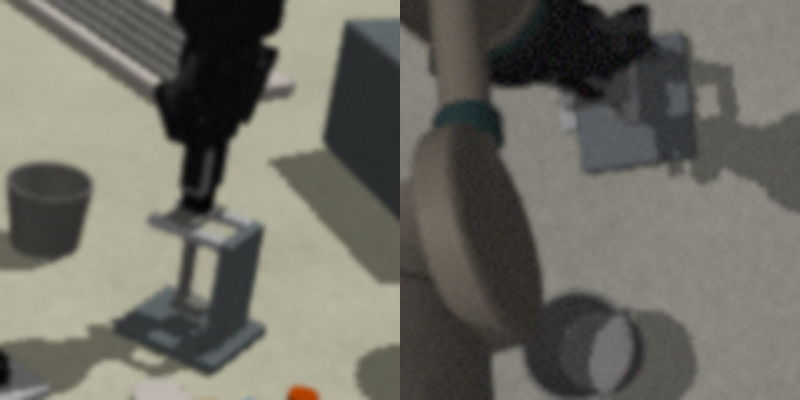

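The left half shows the fingers on the handle at (200,180) and the lever still hanging. The beaker rim is at about (50,183) on the left and (586,345) on the right, unmoved. I'll lift the lever and refine the beaker position.

Emit:
{"name": "drive_tool", "arguments": {"rows": [[[0,0,0],[0,0,1],0.5],[[0,0,0],[0,0,1.5],0.5],[[0,0,0],[0,0,2],0.5],[[0,0,0],[0,0,2],0.5],[[0,0,0],[0,0,2],0.5],[[0,0,0],[0,0,2],0.5],[[0,0,0],[0,0,0],0.5]]}}

```text
clock: 17.65
position: [0.622, 0.2811, 0.2409]
ee_rot: [0.0, 0.997, 0.077, 0.002]
contact_force: [0.5, -0.8, -1.2]
width: 0.0126
gripper_force: 87.5
```

```bash
python3 -c "
from h import *
s,R=st()
a=np.linspace(0,2*np.pi,73)
for c in((.458,.288),(.460,.291)):
  for n in('top','scene'):
    q=np.array([px(n,(c[0]+.037*np.cos(t),c[1]+.037*np.sin(t),.06)) for t in a]);print(c,n,'rim',q.min(0),q.max(0))
    q=np.array([px(n,(c[0]+.037*np.cos(t),c[1]+.037*np.sin(t),.0)) for t in a]);print(c,n,'base',q.min(0),q.max(0))
im=eyes.get_image('scene')[:,:,::-1].copy(); cv2.imwrite('pics/s5.png',im)
t=cv2.imread('pics/t4.png');g=cv2.cvtColor(cv2.GaussianBlur(t,(3,3),0),cv2.COLOR_BGR2GRAY)
print(g[270:302:2,176]);print(g[280,150:200:2])
g=cv2.cvtColor(cv2.GaussianBlur(im,(3,3),0),cv2.COLOR_BGR2GRAY);m=(g[190:235,360:405]<75).astype(np.uint8)
n,l,stt,ce=cv2.connectedComponentsWithStats(m);i=1+stt[1:,4].argmax();print('scene dark',stt[i],stt[i][:2]+[360,190],stt[i][:2]+stt[i][2:4]+[360,190])
"
```

```text
t 17.65 tcp [0.622  0.2811 0.2409] d [ 0.0035  0.     -1.    ] closeang -81.11 yz 0.001 w 0.0126 gf 87.50877499580383 F [ 0.5454 -0.8398 -1.152 ] q [ 0.3232  0.4389  1.2568 -0.0011  1.4426  1.739 ]
(0.458, 0.288) top rim [157.5025 266.052 ] [191.59   300.7059]
(0.458, 0.288) top base [166.0965 268.5797] [198.3882 301.369 ]
(0.458, 0.288) scene rim [369.6306 197.8013] [396.3207 209.6985]
(0.458, 0.288) scene base [368.203  216.3401] [394.2252 228.9082]
(0.46, 0.291) top rim [156.204  265.0794] [190.2666 299.7088]
(0.46, 0.291) top base [164.8627 267.6588] [197.133  300.4266]
(0.46, 0.291) scene rim [370.9104 197.784 ] [397.6003 209.6778]
(0.46, 0.291) scene base [369.4536 216.3194] [395.4736 228.8838]
[ 51  49  59  63  62  62  65  69  73  82  83  78  68  56  65 107]
[ 59  57  52  51  48  47  48  49  49  53  66  65  62  62  79 107 112 113
 108  90  57  67  86  86  84]
scene dark [ 13  10  23  27 522] [373 200] [396 227]
```

Emit:
{"name": "drive_tool", "arguments": {"rows": [[[0,0,0],[-3.4,0.1,0],0.5],[[0,0,0],[-3.4,0.1,0],0.5],[[0,0,0],[-3.4,0.1,0],0.5],[[0,0,0],[-3.5,0.2,0],0.5],[[0,0,0],[-3.5,0.15,0],0.5],[[0,0,0],[0,0,-2],0.5],[[0,0,0],[0,0,0],0.5]]}}

```text
clock: 18.58
position: [0.4472, 0.2865, 0.2166]
ee_rot: [0.002, 0.997, 0.078, -0.003]
contact_force: [0.1, -0.2, -1.9]
width: 0.0132
gripper_force: 87.6
```

```bash
python3 -c "
from h import *
s,R=st(); print((np.array([.450,.2876,.1255])-s['position'])*100)
im=eyes.get_image('scene')[:,:,::-1].copy(); im2=eyes.get_image('top')[:,:,::-1].copy()
cv2.imwrite('pics/s6.png',im);cv2.imwrite('pics/t6.png',im2)
a=np.hstack([crop(im,340,140,100,100,400,400),crop(im2,120,230,100,100,400,400)]); cv2.imwrite('pics/a6.png',a)"
```

```text
t 18.57 tcp [0.4472 0.2865 0.2166] d [-0.005  -0.0035 -1.    ] closeang -81.09 yz 0.003 w 0.0132 gf 87.57429599761963 F [ 0.1414 -0.2461 -1.8807] q [ 0.4395  0.2295  1.6356 -0.0011  1.2825  1.8551]
[ 0.282   0.1054 -9.1052]
```

View pics/a6.png

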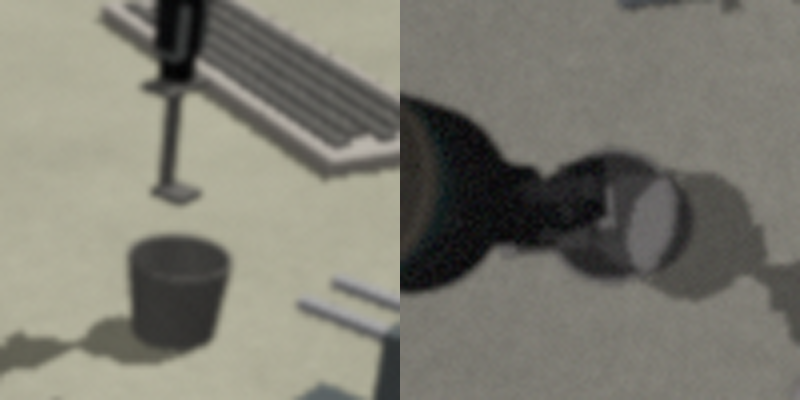

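The toe hangs right above the beaker mouth: toe (176,193) and rim (180,257) in the scene crop. Dipping now.

Emit:
{"name": "drive_tool", "arguments": {"rows": [[[0,0,0],[0.2,0.1,-2],0.5],[[0,0,0],[0,0,-2],0.5],[[0,0,0],[0,0,-2],0.5],[[0,0,0],[0,0,-1.7],0.5],[[0,0,0],[0,0,-1.2],0.5],[[0,0,0],[0,0,0],0.5],[[0,0,0],[0,0,0],0.5],[[0,0,0],[0,0,0],0.5]]}}

```text
clock: 19.68
position: [0.4516, 0.2885, 0.1302]
ee_rot: [0.0, 0.997, 0.077, 0.0]
contact_force: [-0.3, -0.1, -0.7]
width: 0.0129
gripper_force: 87.6
```

Emit:
{"name": "drive_tool", "arguments": {"rows": [[[0,0,0],[0,0,1.2],0.5],[[0,0,0],[0,0,2],0.5],[[0,0,0],[0,0,2],0.5],[[0,0,0],[0,0,2],0.5],[[0,0,0],[0,0,2],0.5],[[0,0,0],[0,0,2],0.5],[[0,0,0],[0,0,0],0.5]]}}

```text
clock: 20.55
position: [0.4521, 0.2888, 0.244]
ee_rot: [-0.0, 0.997, 0.077, 0.002]
contact_force: [-0.1, -0.0, -1.3]
width: 0.013
gripper_force: 87.6
```

```bash
python3 - <<'E'
from h import *
s,R=st()
y=-np.radians(4.5);C=np.array([.5616,.0335]);M=np.array([[np.cos(y),-np.sin(y)],[np.sin(y),np.cos(y)]])
for k in(.062,0,-.062):
    for x in(-.075,-.042): print(k,x,C+M@[x,k])
print("turn",np.radians(-4.5)-np.radians(8.89))
E
```

```text
t 20.55 tcp [0.4521 0.2888 0.244 ] d [ 0.0041  0.0008 -1.    ] closeang -81.11 yz -0.0 w 0.013 gf 87.57877349853516 F [-0.074  -0.0062 -1.3034] q [ 0.4393  0.2148  1.5853 -0.001   1.3374  1.8552]
0.062 -0.075 [0.4917 0.1012]
0.062 -0.042 [0.5246 0.0986]
0 -0.075 [0.4868 0.0394]
0 -0.042 [0.5197 0.0368]
-0.062 -0.075 [ 0.482  -0.0224]
-0.062 -0.042 [ 0.5149 -0.025 ]
turn -0.23369958684204073
```

Emit:
{"name": "drive_tool", "arguments": {"rows": [[[0,0,-0.06],[1,-4.7,0],0.5],[[0,0,-0.06],[1,-4.7,0],0.5],[[0,0,-0.06],[1,-4.7,-1],0.5],[[0,0,-0.054],[1,-4.7,-3],0.5],[[0,0,0],[0,0,-3],0.5],[[0,0,0],[0,0,-2],0.5],[[0,0,0],[0,0,0],0.5],[[0,0,0],[0,0,0],0.5]]}}

```text
clock: 21.55
position: [0.4915, 0.1004, 0.152]
ee_rot: [0.001, 0.999, -0.039, -0.0]
contact_force: [0.2, -1.3, -0.3]
width: 0.013
gripper_force: 88.0
```

```bash
python3 - <<'E'
from h import *
s,R=st()
y=-np.radians(4.5);C=np.array([.5616,.0335]);M=np.array([[np.cos(y),-np.sin(y)],[np.sin(y),np.cos(y)]])
for q in((297.7,259.4),(310.8,255.6),(320.5,252.2),(333,248),(342.1,245.1),(353.5,241.4)):
    print([np.round(M.T@(onz("scene",q,z)[:2]-C)*1000,1) for z in(.03,.04)])
print("to pre", (np.array([.4917,.1012,.123])-s['position'])*100)
im=eyes.get_image('scene')[:,:,::-1].copy(); im2=eyes.get_image('top')[:,:,::-1].copy()
cv2.imwrite('pics/s7.png',im);cv2.imwrite('pics/t7.png',im2)
a=np.hstack([crop(im,290,195,100,100,800,800)[:600,:400*2]]); cv2.imwrite('pics/a7.png',a)
# predicted pixels
P=s['position'];print("toe tip",px("scene",(P[0]+.022*np.cos(y),P[1]+.022*np.sin(y),P[2]-.108)))
E
```

```text
t 21.55 tcp [0.4915 0.1004 0.152 ] d [-0.0001 -0.0012 -1.    ] closeang -94.51 yz 0.001 w 0.013 gf 88.0396020412445 F [ 0.1788 -1.3257 -0.3424] q [ 0.0635  0.2373  1.8002 -0.0013  1.1043  1.7135]
[array([-44.6, -73.3]), array([-31.5, -80.6])]
[array([-42.4, -38.6]), array([-29.4, -46.5])]
[array([-42.9, -11. ]), array([-29.9, -19.4])]
[array([-42.9,  25.2]), array([-29.8,  16.2])]
[array([-42.2,  51.9]), array([-29.2,  42.5])]
[array([-41.7,  86.5]), array([-28.7,  76.4])]
to pre [ 0.0239  0.0836 -2.896 ]
toe tip [342.8277 237.3292]
```

View pics/a7.png

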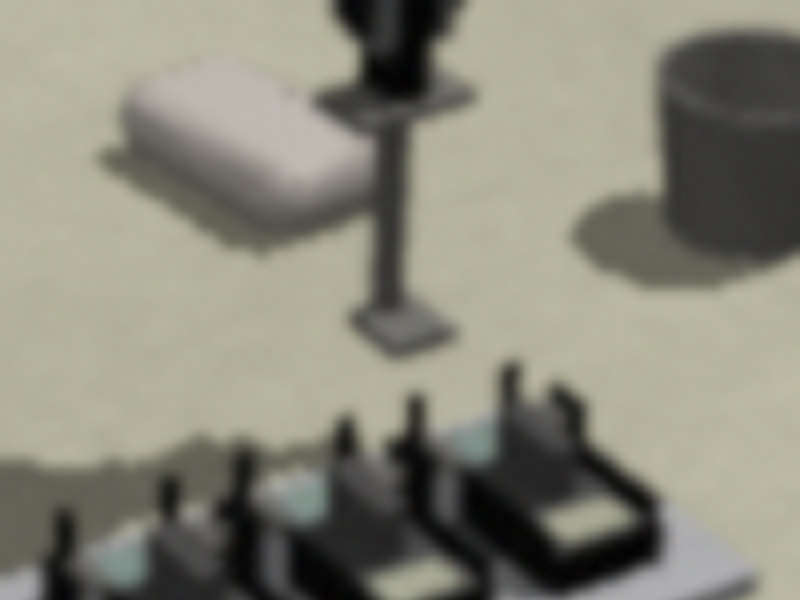

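The toe is at (405,335) in the crop, in front of the left station. Its tip projects within 1 px of the prediction, so the calibration holds. Now lowering in front of the gap and inserting.

Emit:
{"name": "drive_tool", "arguments": {"rows": [[[0,0,0],[0.1,0.18,-1],0.5],[[0,0,0],[0,0,-1],0.5],[[0,0,0],[0,0,-0.9],0.5],[[0,0,0],[0,0,0],0.5],[[0,0,0],[0,0,0],0.5]]}}

```text
clock: 22.28
position: [0.4921, 0.102, 0.1223]
ee_rot: [0.001, 0.999, -0.039, -0.001]
contact_force: [0.5, 0.3, -0.0]
width: 0.0129
gripper_force: 88.3
```

Emit:
{"name": "drive_tool", "arguments": {"rows": [[[0,0,0],[0.5,-0.04,0],0.5],[[0,0,0],[0.5,-0.04,0],0.5],[[0,0,0],[0.5,-0.04,0],0.5],[[0,0,0],[0.5,-0.04,0],0.5],[[0,0,0],[0,0,0],0.5]]}}

```text
clock: 22.9
position: [0.5126, 0.1004, 0.1224]
ee_rot: [0.001, 0.999, -0.04, -0.0]
contact_force: [-0.5, 0.7, -0.8]
width: 0.0129
gripper_force: 88.3
```

```bash
python3 - <<'E'
from h import *
s,R=st(); print(s['moment'])
print("to ins", (np.array([.5256,.0996,.123])-s['position'])*100)
im=eyes.get_image('scene')[:,:,::-1].copy()
cv2.imwrite('pics/s8.png',im)
cv2.imwrite('pics/a8.png',crop(im,320,215,60,45,800,600))
E
```

```text
t 22.9 tcp [0.5126 0.1004 0.1224] d [-0.0008 -0.0012 -1.    ] closeang -94.53 yz 0.001 w 0.0129 gf 88.30267667770386 F [-0.4965  0.7497 -0.8206] q [ 0.0609  0.2963  1.7991 -0.0013  1.0471  1.7114]
[ 0.0095 -0.0241  0.0218]
to ins [ 1.2994 -0.0757  0.0614]
```

View pics/a8.png

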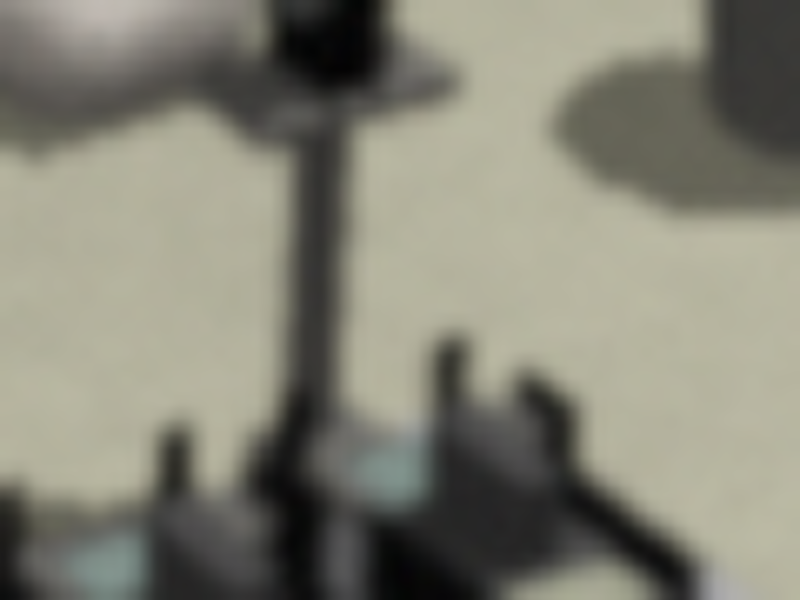

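The toe is already between the two posts, at (300,400) and (452,345), with no contact force. Pushing in the rest of the way.

Emit:
{"name": "drive_tool", "arguments": {"rows": [[[0,0,0],[0.3,-0.02,0.05],0.5],[[0,0,0],[0.3,-0.02,0],0.5],[[0,0,0],[0.3,-0.02,0],0.5],[[0,0,0],[0.3,-0.02,0],0.5],[[0,0,0],[0,0,0],0.5]]}}

```text
clock: 23.58
position: [0.5244, 0.0996, 0.1229]
ee_rot: [0.001, 0.999, -0.039, -0.0]
contact_force: [-0.2, 0.3, -1.1]
width: 0.0134
gripper_force: 88.3
```

Emit:
{"name": "drive_tool", "arguments": {"rows": [[[0,0,0],[0,0,0.3],0.5],[[0,0,0],[0,0,0.3],0.5],[[0,0,0],[0,0,0],0.5]]}}

```text
clock: 23.95
position: [0.5236, 0.0996, 0.1287]
ee_rot: [0.001, 0.999, -0.039, -0.001]
contact_force: [-0.4, -0.8, -4.3]
width: 0.0128
gripper_force: 87.9
```

```bash
python3 - <<'E'
from h import *
s,R=st(); print(s['moment'])
E
```

```text
t 23.95 tcp [0.5236 0.0996 0.1287] d [-0.0022 -0.0013 -1.    ] closeang -94.52 yz 0.001 w 0.0128 gf 87.87039756774902 F [-0.3584 -0.7959 -4.3435] q [ 0.0582  0.3048  1.7672 -0.0013  1.0718  1.7085]
[-0.036  -0.0103 -0.0026]
```

Emit:
{"name": "drive_tool", "arguments": {"rows": [[[0,0,0],[0,0,0.3],0.5],[[0,0,0],[0,0,0.3],0.5],[[0,0,0],[0,0,0.3],0.5],[[0,0,0],[0,0,0.2],0.5],[[0,0,0],[0,0,0],0.5],[[0,0,0],[0,0,0],0.5]]}}

```text
clock: 24.7
position: [0.524, 0.0996, 0.1399]
ee_rot: [0.001, 0.999, -0.039, -0.0]
contact_force: [-0.1, -0.7, -2.1]
width: 0.0132
gripper_force: 88.3
```

```bash
python3 - <<'E'
from h import *
s,R=st(); print(s['moment'])
im=eyes.get_image('scene')[:,:,::-1].copy()
cv2.imwrite('pics/s9.png',im)
cv2.imwrite('pics/a9.png',crop(im,280,215,110,82,800,600))
E
```

```text
t 24.7 tcp [0.524  0.0996 0.1399] d [-0.001  -0.0012 -1.    ] closeang -94.53 yz 0.001 w 0.0132 gf 88.31035137176514 F [-0.1457 -0.7342 -2.1137] q [ 0.0581  0.2938  1.7515 -0.0013  1.0974  1.7085]
[ 0.0062 -0.0409 -0.012 ]
```

View pics/a9.png

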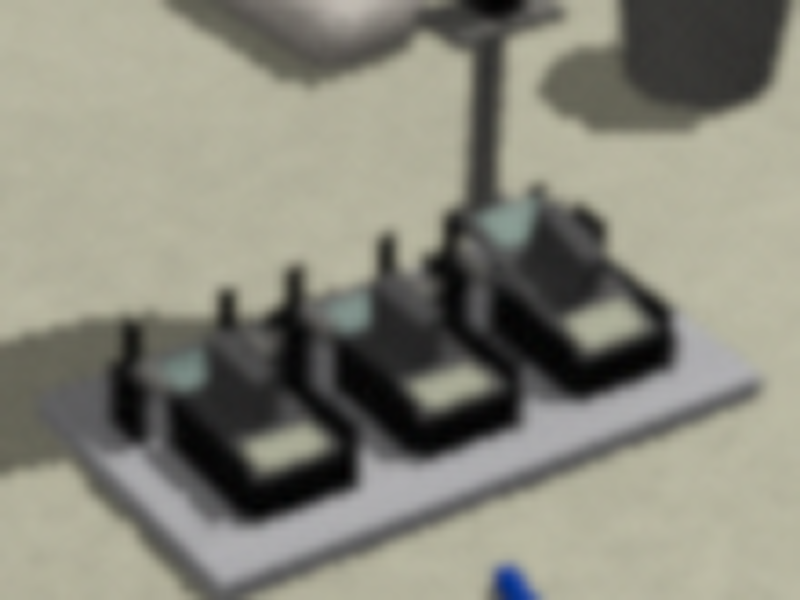

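The left cassette's front end is raised (teal end at (505,220)); the other two are still down. I'll withdraw and go to the middle station.

Emit:
{"name": "drive_tool", "arguments": {"rows": [[[0,0,0],[0,0,-0.5],0.5],[[0,0,0],[0,0,-0.5],0.5],[[0,0,0],[-0.8,0.06,0],0.5],[[0,0,0],[-1.2,0.1,0],0.5],[[0,0,0],[-1.2,0.1,0],0.5],[[0,0,0],[-0.1,-1.2,-0.4],0.5],[[0,0,0],[-0.15,-2,-0.4],0.5],[[0,0,0],[-0.15,-2,0],0.5]]}}

```text
clock: 25.75
position: [0.4879, 0.0491, 0.1216]
ee_rot: [0.001, 0.999, -0.039, -0.0]
contact_force: [-0.1, 0.3, 0.1]
width: 0.0127
gripper_force: 88.6
```

Emit:
{"name": "drive_tool", "arguments": {"rows": [[[0,0,0],[-0.1,-1,0],0.5],[[0,0,0],[0,0,0],0.5],[[0,0,0],[0,0,0],0.5]]}}

```text
clock: 26.12
position: [0.4872, 0.0405, 0.122]
ee_rot: [0.0, 0.999, -0.04, -0.0]
contact_force: [0.4, -0.3, -0.5]
width: 0.0132
gripper_force: 88.6
```

```bash
python3 - <<'E'
from h import *
s,R=st(); print(s['moment']); print((np.array([.5191,.0378,.1232])-s['position'])*100)
E
```

```text
t 26.12 tcp [0.4872 0.0405 0.122 ] d [-0.0008 -0.0009 -1.    ] closeang -94.53 yz 0.001 w 0.0132 gf 88.63601088523865 F [ 0.3624 -0.2728 -0.4955] q [-0.0589  0.2512  1.8686 -0.0011  1.0225  1.5915]
[ 0.0374 -0.0308  0.0168]
[ 3.1922 -0.2663  0.1235]
```

Emit:
{"name": "drive_tool", "arguments": {"rows": [[[0,0,0],[0.6,-0.05,0.1],0.5],[[0,0,0],[0.6,-0.05,0],0.5],[[0,0,0],[0.6,-0.05,0],0.5],[[0,0,0],[0.6,-0.05,0],0.5],[[0,0,0],[0.4,-0.03,0],0.5],[[0,0,0],[0.4,-0.03,0],0.5],[[0,0,0],[0,0,0],0.5]]}}

```text
clock: 27.0
position: [0.5193, 0.0375, 0.1228]
ee_rot: [0.001, 0.999, -0.04, -0.001]
contact_force: [-0.1, -0.4, -0.9]
width: 0.0129
gripper_force: 88.6
```

Emit:
{"name": "drive_tool", "arguments": {"rows": [[[0,0,0],[0,0,0.3],0.5],[[0,0,0],[0,0,0.3],0.5],[[0,0,0],[0,0,0],0.5]]}}

```text
clock: 27.38
position: [0.5185, 0.0376, 0.1287]
ee_rot: [0.001, 0.999, -0.039, -0.001]
contact_force: [0.3, 0.5, -4.3]
width: 0.0129
gripper_force: 87.9
```

Emit:
{"name": "drive_tool", "arguments": {"rows": [[[0,0,0],[0,0,0.3],0.5],[[0,0,0],[0,0,0.3],0.5],[[0,0,0],[0,0,0.3],0.5],[[0,0,0],[0,0,0.2],0.5],[[0,0,0],[0,0,0],0.5],[[0,0,0],[0,0,0],0.5]]}}

```text
clock: 28.12
position: [0.5191, 0.0376, 0.1399]
ee_rot: [0.001, 0.999, -0.039, -0.0]
contact_force: [-0.5, -0.3, -1.8]
width: 0.013
gripper_force: 88.3
```

```bash
python3 - <<'E'
from h import *
s,R=st(); print(s['moment'])
E
```

```text
t 28.12 tcp [0.5191 0.0376 0.1399] d [-0.001  -0.0012 -1.    ] closeang -94.52 yz 0.001 w 0.013 gf 88.31612348556519 F [-0.5018 -0.3281 -1.8166] q [-0.0605  0.2758  1.7787 -0.0014  1.0881  1.5899]
[ 0.0206  0.0082 -0.036 ]
```

The forces match the first station. Now the right-hand station, with the same moves.

Emit:
{"name": "drive_tool", "arguments": {"rows": [[[0,0,0],[0,0,-0.5],0.5],[[0,0,0],[0,0,-0.5],0.5],[[0,0,0],[-0.8,0.06,0],0.5],[[0,0,0],[-1.2,0.1,0],0.5],[[0,0,0],[-1.2,0.1,0],0.5],[[0,0,0],[-0.1,-1.2,-0.4],0.5],[[0,0,0],[-0.15,-2,-0.4],0.5],[[0,0,0],[-0.15,-2,0],0.5]]}}

```text
clock: 29.12
position: [0.483, -0.013, 0.1217]
ee_rot: [0.001, 0.999, -0.039, -0.0]
contact_force: [1.4, -0.3, -1.2]
width: 0.0127
gripper_force: 88.6
```

Emit:
{"name": "drive_tool", "arguments": {"rows": [[[0,0,0],[-0.1,-1,0],0.5],[[0,0,0],[0,0,0],0.5],[[0,0,0],[0,0,0],0.5]]}}

```text
clock: 29.5
position: [0.4821, -0.0215, 0.1219]
ee_rot: [0.0, 0.999, -0.04, -0.0]
contact_force: [-0.7, -0.0, -0.4]
width: 0.0127
gripper_force: 88.6
```

Emit:
{"name": "drive_tool", "arguments": {"rows": [[[0,0,0],[0.6,-0.05,0.1],0.5],[[0,0,0],[0.6,-0.05,0],0.5],[[0,0,0],[0.6,-0.05,0],0.5],[[0,0,0],[0.6,-0.05,0],0.5],[[0,0,0],[0.4,-0.03,0],0.5],[[0,0,0],[0.4,-0.03,0],0.5],[[0,0,0],[0,0,0],0.5]]}}

```text
clock: 30.38
position: [0.5143, -0.0245, 0.1229]
ee_rot: [0.001, 0.999, -0.039, -0.0]
contact_force: [-0.6, -0.4, -1.3]
width: 0.0129
gripper_force: 88.6
```

```bash
python3 - <<'E'
from h import *
s,R=st(); print(s['moment'])
print((np.array([.5142,-.0240,.1228])-s['position'])*100)
E
```

```text
t 30.38 tcp [ 0.5143 -0.0245  0.1229] d [-0.001  -0.0012 -1.    ] closeang -94.53 yz 0.001 w 0.0129 gf 88.62661242485046 F [-0.631  -0.3813 -1.3246] q [-0.1817  0.2857  1.814  -0.0016  1.0427  1.4689]
[-0.0402  0.012   0.0146]
[-0.0135  0.046  -0.0056]
```

Emit:
{"name": "drive_tool", "arguments": {"rows": [[[0,0,0],[0,0,0.3],0.5],[[0,0,0],[0,0,0.3],0.5],[[0,0,0],[0,0,0],0.5],[[0,0,0],[0,0,0.3],0.5],[[0,0,0],[0,0,0.3],0.5],[[0,0,0],[0,0,0.3],0.5],[[0,0,0],[0,0,0.2],0.5],[[0,0,0],[0,0,0],0.5]]}}

```text
clock: 31.38
position: [0.5144, -0.0245, 0.1403]
ee_rot: [0.001, 0.999, -0.039, 0.0]
contact_force: [-0.8, -0.0, -1.2]
width: 0.0129
gripper_force: 88.3
```

Emit:
{"name": "drive_tool", "arguments": {"rows": [[[0,0,0],[0,0,0],0.5],[[0,0,0],[0,0,-0.5],0.5],[[0,0,0],[0,0,-0.5],0.5],[[0,0,0],[-0.8,0.06,0],0.5],[[0,0,0],[-1.2,0.1,0],0.5],[[0,0,0],[-1.2,0.1,0],0.5],[[0,0,0],[-1.5,0.1,0],0.5],[[0,0,0],[-1,0,3],0.5]]}}

```text
clock: 32.38
position: [0.4535, -0.0202, 0.1585]
ee_rot: [0.0, 0.999, -0.039, -0.004]
contact_force: [0.2, -0.4, -1.3]
width: 0.0134
gripper_force: 88.4
```

Emit:
{"name": "drive_tool", "arguments": {"rows": [[[0,0,0],[-1,0,4],0.5],[[0,0,0],[-1,0,4],0.5],[[0,0,0],[-2,0,2],0.5],[[0,0,0],[-2,0,0],0.5],[[0,0,0],[-2,0,0],0.5],[[0,0,0],[0,0,0],0.5]]}}

```text
clock: 33.12
position: [0.3746, -0.0204, 0.2588]
ee_rot: [0.0, 0.999, -0.04, -0.002]
contact_force: [0.9, 0.6, 0.2]
width: 0.0135
gripper_force: 88.5
```

```bash
python3 - <<'E'
from h import *
s,R=st(); print(s['moment'])
im=eyes.get_image('scene')[:,:,::-1].copy(); im2=eyes.get_image('top')[:,:,::-1].copy()
cv2.imwrite('pics/s10.png',im);cv2.imwrite('pics/t10.png',im2)
a=np.vstack([np.hstack([crop(im,280,215,110,82,400,300),crop(im2,240,205,110,82,400,300)]),np.hstack([crop(im,330,160,120,90,400,300),crop(im2,130,240,100,75,400,300)])]); cv2.imwrite('pics/a10.png',np.clip(a*1.25,0,255).astype(np.uint8))
E
```

```text
t 33.12 tcp [ 0.3746 -0.0204  0.2588] d [-0.0035 -0.0006 -1.    ] closeang -94.55 yz 0.001 w 0.0135 gf 88.50952506065369 F [0.8879 0.5847 0.2168] q [-0.2392 -0.0426  1.8404 -0.0014  1.347   1.4115]
[-0.0049 -0.0277  0.0577]
```

View pics/a10.png

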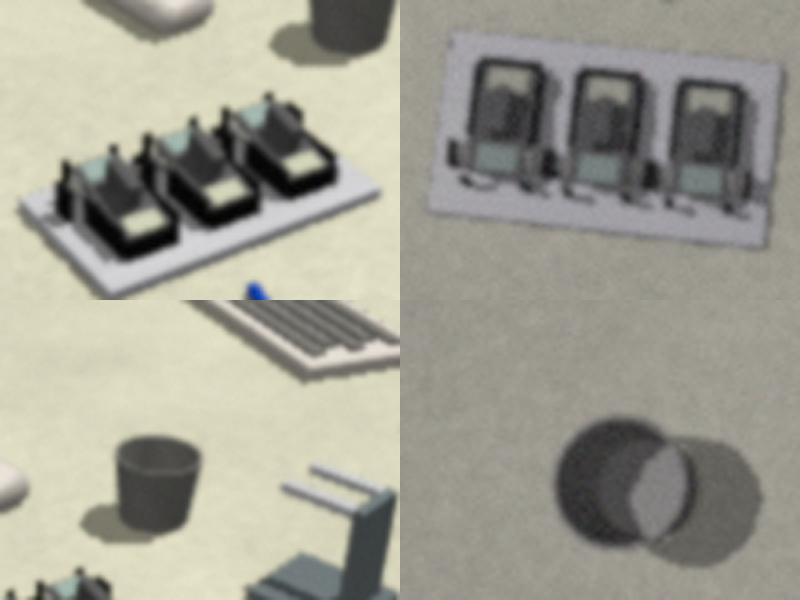

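All three cassettes are up on the rollers. The beaker has been shifted: it is now at about (186,285) in the top view, where it was (175,283). Re-measuring it.

```bash
python3 - <<'E'
from h import *
def box(f,roi,th):
    g=cv2.cvtColor(cv2.GaussianBlur(cv2.imread(f),(3,3),0),cv2.COLOR_BGR2GRAY);x,y,w,h=roi
    n,l,s,c=cv2.connectedComponentsWithStats((g[y:y+h,x:x+w]<th).astype(np.uint8));i=1+s[1:,4].argmax()
    return s[i][0]+x,s[i][1]+y,s[i][0]+s[i][2]+x,s[i][1]+s[i][3]+y
for th in(60,70,80): print(th,box("pics/top0.png",(145,255,75,60),th),box("pics/t10.png",(145,255,75,60),th),box("pics/scene0.png",(355,192,50,45),th),box("pics/s10.png",(355,192,45,45),th))
a=np.linspace(0,2*np.pi,73)
for c in((.458,.288),(.455,.266),(.453,.267)):
  for n in('top','scene'):
    q=np.array([px(n,(c[0]+.037*np.cos(t),c[1]+.037*np.sin(t),.06)) for t in a]);print(c,n,'rim',q.min(0),q.max(0))
E
```

```text
60 (np.int32(158), np.int32(269), np.int32(184), np.int32(299)) (np.int32(170), np.int32(271), np.int32(195), np.int32(301)) (np.int32(374), np.int32(208), np.int32(395), np.int32(227)) (np.int32(367), np.int32(211), np.int32(388), np.int32(229))
70 (np.int32(157), np.int32(268), np.int32(185), np.int32(300)) (np.int32(169), np.int32(270), np.int32(196), np.int32(301)) (np.int32(373), np.int32(200), np.int32(396), np.int32(227)) (np.int32(366), np.int32(202), np.int32(389), np.int32(229))
80 (np.int32(157), np.int32(268), np.int32(208), np.int32(304)) (np.int32(169), np.int32(270), np.int32(197), np.int32(302)) (np.int32(372), np.int32(200), np.int32(397), np.int32(228)) (np.int32(365), np.int32(202), np.int32(389), np.int32(230))
(0.458, 0.288) top rim [157.50251551 266.05200393] [191.59002817 300.70586027]
(0.458, 0.288) scene rim [369.63060496 197.80129751] [396.32068913 209.69848942]
(0.455, 0.266) top rim [167.46831672 267.77857829] [201.68274951 302.50568249]
(0.455, 0.266) scene rim [363.00814462 199.3903606 ] [389.89627023 211.47236039]
(0.453, 0.267) top rim [166.94148279 268.69306526] [201.15970638 303.43593938]
(0.453, 0.267) scene rim [362.79662865 199.04885009] [389.64208914 211.09288199]
```

Emit:
{"name": "drive_tool", "arguments": {"rows": [[[0,0,0.05],[1.2,4.7,0],0.5],[[0,0,0.05],[1.2,4.7,0],0.5],[[0,0,0.05],[1.2,4.7,0],0.5],[[0,0,0.05],[1.2,4.7,0],0.5],[[0,0,0.034],[1.2,4.7,0],0.5],[[0,0,0],[1.2,4.8,-1],0.5],[[0,0,0],[0,0,-2],0.5],[[0,0,0],[0,0,0],0.5]]}}

```text
clock: 34.22
position: [0.4484, 0.2626, 0.2274]
ee_rot: [0.002, 0.997, 0.078, -0.003]
contact_force: [0.5, -0.5, -1.4]
width: 0.013
gripper_force: 88.8
```

```bash
python3 - <<'E'
from h import *
s,R=st(); print((np.array([.447,.2626,.128])-s['position'])*100)
def box(f,roi,th):
    g=cv2.cvtColor(cv2.GaussianBlur(f,(3,3),0),cv2.COLOR_BGR2GRAY);x,y,w,h=roi
    n,l,s,c=cv2.connectedComponentsWithStats((g[y:y+h,x:x+w]<th).astype(np.uint8));i=1+s[1:,4].argmax()
    return s[i][0]+x,s[i][1]+y,s[i][0]+s[i][2]+x,s[i][1]+s[i][3]+y
im=eyes.get_image('scene')[:,:,::-1].copy();cv2.imwrite('pics/s11.png',im);print(box(im,(355,197,45,45),70))
P=s['position'];y=.155
print("toe tip pred",px("scene",(P[0]+.022*np.cos(y),P[1]+.022*np.sin(y),P[2]-.108)))
E
```

```text
t 34.23 tcp [0.4484 0.2626 0.2274] d [-0.0055 -0.0035 -1.    ] closeang -81.04 yz 0.003 w 0.013 gf 88.79608511924744 F [ 0.5043 -0.5113 -1.4006] q [ 0.3966  0.2053  1.6401 -0.0011  1.3026  1.8114]
[-0.1405  0.0002 -9.9437]
(np.int32(366), np.int32(202), np.int32(389), np.int32(229))
toe tip pred [382.0005 187.4052]
```

The beaker has not moved since. Dip, then lift and go back toward the fork.

Emit:
{"name": "drive_tool", "arguments": {"rows": [[[0,0,0],[0,0,-2],0.5],[[0,0,0],[0,0,-2],0.5],[[0,0,0],[0,0,-2],0.5],[[0,0,0],[0,0,-2],0.5],[[0,0,0],[0,0,-1.9],0.5],[[0,0,0],[0,0,0],0.5],[[0,0,0],[0,0,0],0.5],[[0,0,0],[0,0,0],0.5]]}}

```text
clock: 35.28
position: [0.4499, 0.2624, 0.1321]
ee_rot: [0.0, 0.997, 0.077, 0.001]
contact_force: [0.6, -0.4, -0.9]
width: 0.0131
gripper_force: 88.8
```

Emit:
{"name": "drive_tool", "arguments": {"rows": [[[0,0,0],[0,0,1.5],0.5],[[0,0,0],[0,0,2],0.5],[[0,0,0],[0,0,2],0.5],[[0,0,0],[0,0,2],0.5],[[0,0,0],[0,0,2],0.5],[[0,0,0],[0,0,2],0.5],[[0,0,0],[0,0,0],0.5]]}}

```text
clock: 36.15
position: [0.4502, 0.2628, 0.2487]
ee_rot: [-0.0, 0.997, 0.078, 0.002]
contact_force: [0.1, -1.0, -1.0]
width: 0.0131
gripper_force: 88.8
```

```bash
python3 - <<'E'
from h import *
s,R=st(); print((np.array([.6216,.281,.2409])-s['position'])*100)
E
```

```text
t 36.15 tcp [0.4502 0.2628 0.2487] d [ 0.0045  0.0007 -1.    ] closeang -81.11 yz -0.0 w 0.0131 gf 88.84615659713745 F [ 0.071  -0.9811 -1.0344] q [ 0.3955  0.1889  1.6076 -0.0011  1.3406  1.8114]
[17.1389  1.8221 -0.7787]
```

Emit:
{"name": "drive_tool", "arguments": {"rows": [[[0,0,0],[3.5,0.4,0],0.5],[[0,0,0],[3.5,0.4,0],0.5],[[0,0,0],[3.5,0.4,0],0.5],[[0,0,0],[3.5,0.4,0],0.5],[[0,0,0],[3.1,0.2,0],0.5],[[0,0,0],[0,0,0],0.5],[[0,0,0],[0,0,0],0.5]]}}

```text
clock: 37.02
position: [0.6191, 0.2801, 0.2451]
ee_rot: [0.001, 0.997, 0.077, -0.002]
contact_force: [0.7, 0.2, -0.7]
width: 0.0133
gripper_force: 88.8
```

```bash
python3 - <<'E'
from h import *
s,R=st(); print((np.array([.6216,.281,.1345])-s['position'])*100)
E
```

```text
t 37.02 tcp [0.6191 0.2801 0.2451] d [-0.0032 -0.0019 -1.    ] closeang -81.12 yz 0.001 w 0.0133 gf 88.80565524101257 F [ 0.6898  0.1663 -0.6966] q [ 0.3229  0.4361  1.2512 -0.0008  1.4579  1.7388]
[  0.2518   0.0945 -11.0612]
```

Emit:
{"name": "drive_tool", "arguments": {"rows": [[[0,0,0],[0.25,0.1,-1],0.5],[[0,0,0],[0,0,-2],0.5],[[0,0,0],[0,0,-2],0.5],[[0,0,0],[0,0,-2],0.5],[[0,0,0],[0,0,-2],0.5],[[0,0,0],[0,0,-1],0.5],[[0,0,0],[0,0,0],0.5],[[0,0,0],[0,0,0],0.5]]}}

```text
clock: 38.02
position: [0.623, 0.2815, 0.1468]
ee_rot: [0.0, 0.997, 0.078, 0.0]
contact_force: [0.3, -0.0, -0.5]
width: 0.0128
gripper_force: 88.8
```

```bash
python3 - <<'E'
from h import *
s,R=st(); print((np.array([.6216,.281,.1345])-s['position'])*100)
E
```

```text
t 38.02 tcp [0.623  0.2815 0.1468] d [ 0.0008 -0.0009 -1.    ] closeang -81.11 yz 0.001 w 0.0128 gf 88.80593776702881 F [ 0.3419 -0.0173 -0.5256] q [ 0.3232  0.4957  1.3967 -0.0012  1.2488  1.7392]
[-0.1354 -0.0456 -1.2316]
```

Emit:
{"name": "drive_tool", "arguments": {"rows": [[[0,0,0],[-0.13,-0.04,-0.6],0.5],[[0,0,0],[0,0,-0.4],0.5],[[0,0,0],[0,0,-0.2],0.5],[[0,0,0],[0,0,0],0.5],[[0,0,0],[0,0,0],0.5]]}}

```text
clock: 38.65
position: [0.621, 0.2808, 0.1345]
ee_rot: [0.001, 0.997, 0.077, -0.001]
contact_force: [-2.0, -1.0, 4.6]
width: 0.0131
gripper_force: 89.5
```

Emit:
{"name": "drive_tool", "arguments": {"rows": [[[0,0,0],[0,0,0],2],[[0,0,0],[0,0,0],3],[[0,0,0],[0,0,0],4],[[0,0,0],[0,0,0],4],[[0,0,0],[0,0,0],4]]}}

```text
clock: 39.28
position: [0.6213, 0.2808, 0.1338]
ee_rot: [0.001, 0.997, 0.077, -0.0]
contact_force: [0.5, 0.6, -0.2]
width: 0.0401
gripper_force: 0.0
```

Emit:
{"name": "drive_tool", "arguments": {"rows": [[[0,0,0],[0,0,1],4],[[0,0,0],[0,0,2],4],[[0,0,0],[0,0,3],4],[[0,0,0],[0,0,3],4],[[0,0,0],[-2,-3,2],4],[[0,0,0],[-3,-5,0],4],[[0,0,0],[-3,-5,0],4],[[0,0,0],[0,0,0],4]]}}

```text
clock: 40.28
position: [0.5389, 0.1481, 0.2452]
ee_rot: [0.001, 0.997, 0.076, -0.001]
contact_force: [0.6, 0.7, -0.8]
width: 0.04
gripper_force: 0.0
```

```bash
python3 - <<'E'
from h import *
s,R=st()
im=eyes.get_image('scene')[:,:,::-1].copy(); im2=eyes.get_image('top')[:,:,::-1].copy()
cv2.imwrite('pics/s12.png',im);cv2.imwrite('pics/t12.png',im2)
a=np.hstack([crop(im,355,170,120,90,400,300),crop(im2,392,185,120,90,400,300)]); cv2.imwrite('pics/a12.png',np.clip(a*1.25,0,255).astype(np.uint8))
E
```

```text
t 40.27 tcp [0.5389 0.1481 0.2452] d [-0.001  -0.0025 -1.    ] closeang -81.31 yz 0.002 w 0.04 gf 0.0 F [ 0.5885  0.6949 -0.8235] q [ 0.1452  0.251   1.5329 -0.0024  1.359   1.5647]
```

View pics/a12.png

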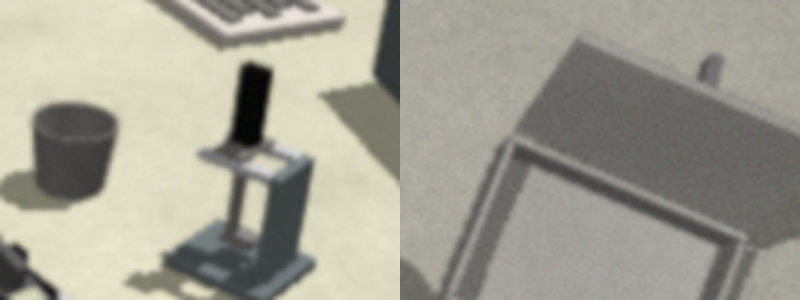

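The lever hangs in its fork as found, the beaker stands at (75,150), and the open case floor is visible. The rear outer corners of its rim are at crop (512,138) and (750,238). Moving over the left cassette now.

Emit:
{"name": "drive_tool", "arguments": {"rows": [[[0.004,0.05,-0.0575],[1.1,-1.3,-2],2.6],[[0.004,0.05,-0.0575],[1.1,-1.3,-3],2.6],[[0.004,0.05,-0.0575],[1.1,-1.3,-4],2.6],[[0.004,0.05,-0.0575],[1.2,-1.4,-4],2.6],[[0,0,0],[0,0,-1],2.6],[[0,0,0],[0,0,0],2.6],[[0,0,0],[0,0,0],2.6]]}}

```text
clock: 41.25
position: [0.5868, 0.0989, 0.1057]
ee_rot: [-0.015, 0.994, -0.037, -0.098]
contact_force: [-0.1, -0.1, -0.2]
width: 0.0259
gripper_force: 0.0
```

```bash
python3 - <<'E'
from h import *
s,R=st(); D=(np.array([.572,.0959,.0456])-s['position'])*100; print(D, R.T@D)
yc=-.377; cx=np.array([np.cos(yc),np.sin(yc)]);cy=np.array([-cx[1],cx[0]])
a,b=onz("top",(425.6,226.4),.05)[:2],onz("top",(497,256.4),.05)[:2];print(a,b,np.linalg.norm(a-b),"yaw",np.arctan2(-(a-b)[0],(a-b)[1]))
print("centre",(a+b)/2-.06*cx, "tab based",np.array([.4764,-.2897])+(.104-.0575)*cx)
t=cv2.imread("pics/t12.png");g=cv2.cvtColor(cv2.GaussianBlur(t,(3,3),0),cv2.COLOR_BGR2GRAY)
cv2.imwrite('pics/a13.png',np.hstack([crop(t,395,215,110,110,560,560)]))
E
```

```text
t 41.25 tcp [0.5868 0.0989 0.1057] d [-0.1932  0.0375 -0.9804] closeang -94.36 yz -0.023 w 0.0259 gf 0.0 F [-0.1295 -0.0923 -0.2395] q [0.0248 0.5026 1.5149 0.0437 1.3179 1.6545]
[-1.4801 -0.304  -6.0078] [-0.2525  0.5544  6.1649]
[ 0.5989 -0.2509] [ 0.5369 -0.4087] 0.16953494079409057 yaw -0.3749089957008159
centre [ 0.5121 -0.3077] tab based [ 0.5196 -0.3068]
```

View pics/a13.png

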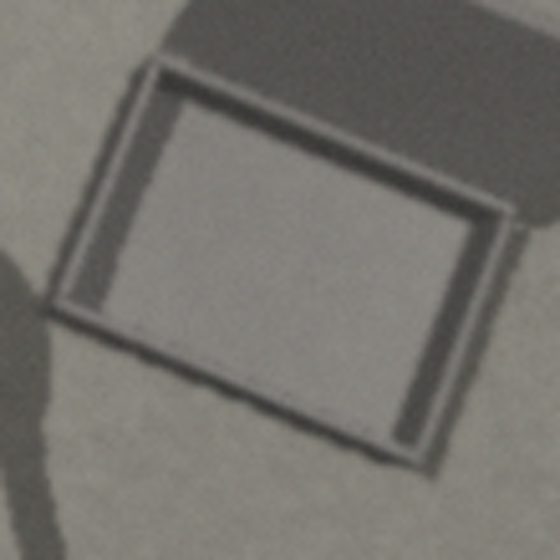

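Emit:
{"name": "drive_tool", "arguments": {"rows": [[[-0.022,0,0],[-0.37,-0.15,-1.3],2.6],[[0,0,0],[-0.37,-0.15,-1.3],2.6],[[0,0,0],[-0.37,0,-1.3],2.6],[[0,0,0],[-0.3,0,-1],2.6],[[0,0,0],[0,0,0],2.6],[[0,0,0],[0,0,0],2.6]]}}

```text
clock: 42.0
position: [0.5725, 0.0948, 0.055]
ee_rot: [-0.004, 0.994, -0.039, -0.099]
contact_force: [0.6, -0.2, -0.5]
width: 0.0263
gripper_force: 0.0
```

```bash
python3 - <<'E'
from h import *
s,R=st(); D=(np.array([.572,.0959,.0456])-s['position'])*100; print(D, R.T@D)
p=[onz("top",q,.05)[:2] for q in((425.06,225.8),(497.2,255.9),(478.5,305.8),(405.2,274.5))]
print(np.mean(p,0),[np.linalg.norm(p[i]-p[i-1]) for i in range(4)],[np.degrees(np.arctan2(*(p[i]-p[i-1])[::-1])) for i in range(4)])
im=eyes.get_image('scene')[:,:,::-1].copy();cv2.imwrite('pics/s14.png',im)
cv2.imwrite('pics/a14.png',crop(im,310,190,80,60,640,480))
E
```

```text
t 42.0 tcp [0.5725 0.0948 0.055 ] d [-0.1956  0.0159 -0.9806] closeang -94.47 yz -0.001 w 0.0263 gf 0.0 F [ 0.5637 -0.1952 -0.5482] q [0.0307 0.5351 1.6018 0.0234 1.2011 1.6688]
[-0.054   0.1141 -0.94  ] [ 0.1229 -0.109   0.9341]
[ 0.5148 -0.3075] [np.float64(0.11653393688778363), np.float64(0.17115519718294617), np.float64(0.11777141612869434), np.float64(0.1713831154447004)] [np.float64(-22.130232086212914), np.float64(-111.33526778536455), np.float64(157.9868286118419), np.float64(68.25002783703763)]
```

View pics/a14.png

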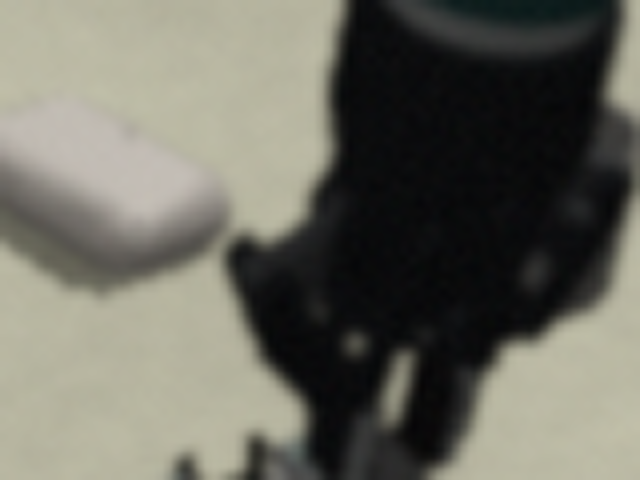

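I've now viewed 17 pictures, three over the limit of 14, so I won't view any more and will measure from the images in code instead. This last one shows the fin between the fingers at about (365,440). Finishing the approach and closing.

Emit:
{"name": "drive_tool", "arguments": {"rows": [[[0,0,0],[-0.1,0.1,-0.5],2.6],[[0,0,0],[-0.05,0,-0.45],2.6],[[0,0,0],[0,0,0],2.6],[[0,0,0],[0,0,0],2.6]]}}

```text
clock: 42.55
position: [0.5707, 0.0958, 0.0454]
ee_rot: [-0.004, 0.994, -0.039, -0.099]
contact_force: [0.0, -0.2, -0.4]
width: 0.0259
gripper_force: 0.0
```

Emit:
{"name": "drive_tool", "arguments": {"rows": [[[0,0,0],[0,0,0],0.4],[[0,0,0],[0,0,0],0.4],[[0,0,0],[0,0,0],0.4],[[0,0,0],[0,0,0],0.4],[[0,0,0],[0,0,0],0.4]], "force": 40}}

```text
clock: 43.18
position: [0.5708, 0.0959, 0.0456]
ee_rot: [-0.004, 0.994, -0.039, -0.099]
contact_force: [0.3, 0.5, 1.9]
width: 0.0091
gripper_force: 41.9
```

```bash
python3 - <<'E'
from h import *
s,R=st(); print(s['moment'])
E
```

```text
t 43.17 tcp [0.5708 0.0959 0.0456] d [-0.1957  0.0159 -0.9805] closeang -94.46 yz -0.001 w 0.0091 gf 41.94378733634949 F [0.2749 0.5199 1.9098] q [0.0325 0.5433 1.6148 0.0241 1.18   1.6697]
[ 0.0544 -0.0884 -0.0347]
```

Emit:
{"name": "drive_tool", "arguments": {"rows": [[[0,0,0],[0.2,-0.01,1],0.4],[[0,0,0],[0.4,-0.03,2],0.4],[[0,0,0],[0.4,-0.03,2],0.4],[[0,0,0],[0,0,3],0.4],[[0,0,0],[0,0,3],0.4],[[-0.004,-0.05,0],[-0.9,-4.4,1],0.4],[[-0.004,-0.05,0],[-0.9,-4.4,0],0.4],[[-0.004,-0.05,0],[-0.9,-4.4,0],0.4]]}}

```text
clock: 44.18
position: [0.5534, -0.0382, 0.1661]
ee_rot: [-0.001, 0.999, -0.038, -0.023]
contact_force: [-0.2, -0.1, -0.3]
width: 0.0087
gripper_force: 41.7
```

Emit:
{"name": "drive_tool", "arguments": {"rows": [[[-0.004,-0.05,0],[-0.9,-4.4,0],0.4],[[0,0,-0.05],[-0.9,-4.4,0],0.4],[[0,0,-0.05],[-0.9,-4.4,0],0.4],[[0,0,-0.05],[-0.9,-4.4,0],0.4],[[0,0,-0.05],[-0.9,-4.4,0],0.4],[[0,0,-0.05],[-0.9,-4.4,0],0.4],[[0,0,-0.05],[-0.3,-4.4,-2],0.4],[[0,0,0],[0,0,-2],0.4]]}}

```text
clock: 45.18
position: [0.4964, -0.3489, 0.1255]
ee_rot: [0.001, 0.982, -0.19, 0.002]
contact_force: [0.6, 0.3, -0.3]
width: 0.0088
gripper_force: 41.7
```

Emit:
{"name": "drive_tool", "arguments": {"rows": [[[0,0,0],[0,0,0],0.4],[[0,0,0],[0,0,0],0.4]]}}

```text
clock: 45.42
position: [0.4969, -0.3447, 0.1262]
ee_rot: [0.0, 0.982, -0.188, 0.002]
contact_force: [0.1, 0.5, 0.3]
width: 0.0088
gripper_force: 41.7
```

```bash
python3 - <<'E'
from h import *
s,R=st(); D=(np.array([.4982,-.3516,.025])-s['position'])*100; print(D)
print("fix turn",Ro.from_matrix(Ro.from_euler('z',-111.6-90,degrees=True).as_matrix()@np.diag([-1,1,-1]).astype(float)@R.T).as_rotvec(),Ro.from_matrix(Ro.from_euler('z',-111.6-90,degrees=True).as_matrix()@np.diag([1,1,-1.])@R.T).as_rotvec() if 0 else '')
im=eyes.get_image('scene')[:,:,::-1].copy();cv2.imwrite('pics/s15.png',im)
E
```

```text
t 45.42 tcp [ 0.4969 -0.3447  0.1262] d [ 0.003  -0.0013 -1.    ] closeang -111.62 yz 0.0 w 0.0088 gf 41.676326394081116 F [0.1423 0.4869 0.3282] q [-0.7221  0.4017  1.6167  0.0011  1.1201  1.2256]
[  0.126   -0.686  -10.1193]
fix turn [0.0013 0.003  0.0003]
```

Emit:
{"name": "drive_tool", "arguments": {"rows": [[[0,0,0],[0.13,-0.69,-1.5],0.4],[[0,0,0],[0,0,-2],0.4],[[0,0,0],[0,0,-2],0.4],[[0,0,0],[0,0,-2],0.4],[[0,0,0],[0,0,-1],0.4],[[0,0,0],[0,0,-0.7],0.4],[[0,0,0],[0,0,0],0.4],[[0,0,0],[0,0,0],0.4]]}}

```text
clock: 46.48
position: [0.4984, -0.3522, 0.0341]
ee_rot: [0.001, 0.982, -0.188, 0.002]
contact_force: [1.2, 1.0, -0.7]
width: 0.0087
gripper_force: 41.7
```

```bash
python3 - <<'E'
from h import *
s,R=st(); D=(np.array([.4982,-.3516,.0245])-s['position'])*100; print(D,s['moment'])
E
```

```text
t 46.48 tcp [ 0.4984 -0.3522  0.0341] d [ 0.0035 -0.0018 -1.    ] closeang -111.64 yz 0.0 w 0.0087 gf 41.683183908462524 F [ 1.1585  1.0185 -0.6806] q [-0.7297  0.5038  1.7096  0.0012  0.9244  1.2181]
[-0.017   0.0563 -0.9553] [-0.0317  0.0032 -0.0391]
```

Emit:
{"name": "drive_tool", "arguments": {"rows": [[[0,0,0],[0,0,-0.4],0.4],[[0,0,0],[0,0,-0.3],0.4],[[0,0,0],[0,0,-0.15],0.4],[[0,0,0],[0,0,0],0.4],[[0,0,0],[0,0,0],0.4]]}}

```text
clock: 47.1
position: [0.498, -0.3518, 0.0249]
ee_rot: [0.0, 0.982, -0.188, 0.001]
contact_force: [-0.6, 0.2, -0.1]
width: 0.0086
gripper_force: 41.7
```

Emit:
{"name": "drive_tool", "arguments": {"rows": [[[0,0,0],[0,0,0],1.4],[[0,0,0],[0,0,0],2],[[0,0,0],[0,0,0],2],[[0,0,0],[0,0,0],2],[[0,0,0],[0,0,1.5],2],[[0,0,0],[0,0,3],2],[[0,0,0],[0,0,4],2],[[0,0,0],[0,0,4],2]]}}

```text
clock: 48.1
position: [0.498, -0.3518, 0.1522]
ee_rot: [0.0, 0.982, -0.188, 0.002]
contact_force: [-0.1, -0.8, -0.5]
width: 0.0201
gripper_force: 0.0
```

```bash
python3 - <<'E'
from h import *
s,R=st(); D=(np.array([.5671+.0119-.001,.0341-.0009,.1044])-s['position'])*100; print(D)
im=eyes.get_image('scene')[:,:,::-1].copy();cv2.imwrite('pics/s16.png',im)
E
```

```text
t 48.1 tcp [ 0.498  -0.3518  0.1522] d [ 0.0031 -0.0016 -1.    ] closeang -111.64 yz 0.0 w 0.0201 gf 0.0 F [-0.0738 -0.8283 -0.523 ] q [-0.7297  0.3862  1.5706  0.001   1.1815  1.2185]
[ 8.0011 38.5047 -4.776 ]
```

Emit:
{"name": "drive_tool", "arguments": {"rows": [[[0,0,0.05],[0.9,4.3,1.5],2.6],[[0,0,0.05],[0.9,4.3,0],2.6],[[0,0,0.05],[0.9,4.3,0],2.6],[[0,0,0.05],[0.9,4.3,0],2.6],[[0,0,0.05],[0.9,4.3,0],2.6],[[0,0,0.049],[0.9,4.3,0],2.6],[[0.004,0.05,0],[0.9,4.3,0],2.6],[[0.004,0.05,0],[0.9,4.3,0],2.6]]}}

```text
clock: 49.15
position: [0.5702, -0.0064, 0.1662]
ee_rot: [-0.002, 0.998, -0.039, -0.049]
contact_force: [-0.0, -0.4, 0.2]
width: 0.0258
gripper_force: 0.0
```

Emit:
{"name": "drive_tool", "arguments": {"rows": [[[0.004,0.05,0],[0.8,4.1,-1],2.6],[[0.004,0.05,0],[0,0,-2.5],2.6],[[0,0,0],[0,0,-2.5],2.6],[[0,0,0],[0,0,0],2.6],[[0,0,0],[0,0,0],2.6]]}}

```text
clock: 49.78
position: [0.5785, 0.0331, 0.1062]
ee_rot: [-0.004, 0.994, -0.039, -0.098]
contact_force: [0.4, 0.0, -0.7]
width: 0.0258
gripper_force: 0.0
```

```bash
cat > tg.py <<'E'
from h import *
import sys
k=float(sys.argv[1]); M=Ro.from_euler('z',-4.5,degrees=True).as_matrix()
s,R=st(); T=np.array([.5615,.0345,0])+M@[.0045,k,.0456]
W=M@Ro.from_euler('y',.2).as_matrix()@np.diag([1.,-1,-1])
print("turn",Ro.from_matrix(W@R.T).as_rotvec()); D=(T-s['position'])*100; print("shift",D,"tool",W.T@D)
E
python3 tg.py 0
```

```text
t 49.77 tcp [0.5785 0.0331 0.1062] d [-0.1943  0.0157 -0.9808] closeang -94.52 yz -0.0 w 0.0258 gf 0.0 F [ 0.3819  0.0151 -0.708 ] q [-0.0648  0.4849  1.5457  0.0032  1.3072  1.5838]
turn [-0.0001  0.0038  0.0004]
shift [-1.2525  0.105  -6.0584] tool [-0.0282 -0.0064  6.1874]
```

Emit:
{"name": "drive_tool", "arguments": {"rows": [[[0,0,0],[-0.3,0.02,-1.4],2.6],[[0,0,0],[-0.3,0.02,-1.4],2.6],[[0,0,0],[-0.3,0.02,-1.4],2.6],[[0,0,0],[-0.2,0.02,-1],2.6],[[0,0,0],[-0.15,0.02,-0.8],2.6],[[0,0,0],[0,0,0],2.6],[[0,0,0],[0,0,0],2.6]]}}

```text
clock: 50.65
position: [0.5659, 0.0342, 0.0452]
ee_rot: [-0.004, 0.994, -0.039, -0.098]
contact_force: [-0.7, -0.3, 0.5]
width: 0.0262
gripper_force: 0.0
```

```bash
python3 tg.py 0
```

```text
t 50.65 tcp [0.5659 0.0342 0.0452] d [-0.1954  0.0157 -0.9806] closeang -94.51 yz -0.0 w 0.0262 gf 0.0 F [-0.7366 -0.3216  0.4665] q [-0.0643  0.5307  1.6415  0.0034  1.1666  1.5836]
turn [-0.0001  0.0027  0.0002]
shift [ 0.0125 -0.0074  0.044 ] tool [ 0.004   0.0064 -0.0458]
```

Emit:
{"name": "drive_tool", "arguments": {"rows": [[[0,0,0],[0,0,0],0.4],[[0,0,0],[0,0,0],0.4],[[0,0,0],[0,0,0],0.4],[[0,0,0],[0,0,0],0.4],[[0,0,0],[0,0,0],0.4]], "force": 40}}

```text
clock: 51.28
position: [0.5659, 0.0342, 0.0453]
ee_rot: [-0.004, 0.994, -0.039, -0.098]
contact_force: [0.8, 0.1, 4.2]
width: 0.0087
gripper_force: 42.2
```

Emit:
{"name": "drive_tool", "arguments": {"rows": [[[0,0,0],[0.2,-0.01,1],0.4],[[0,0,0],[0.4,-0.03,2],0.4],[[0,0,0],[0.4,-0.03,2],0.4],[[0,0,0],[0,0,3],0.4],[[0,0,0],[0,0,3],0.4],[[-0.004,-0.05,0],[-0.7,-4.2,1],0.4],[[-0.004,-0.05,0],[-0.7,-4.2,0],0.4],[[-0.004,-0.05,0],[-0.7,-4.2,0],0.4]]}}

```text
clock: 52.28
position: [0.554, -0.0936, 0.1653]
ee_rot: [-0.001, 0.999, -0.039, -0.023]
contact_force: [1.0, -0.1, -0.3]
width: 0.0091
gripper_force: 41.7
```

Emit:
{"name": "drive_tool", "arguments": {"rows": [[[-0.004,-0.05,0],[-0.8,-4.2,0],0.4],[[0,0,-0.06],[-0.8,-4.2,0],0.4],[[0,0,-0.06],[-0.8,-4.2,0],0.4],[[0,0,-0.06],[-0.8,-4.2,0],0.4],[[0,0,-0.06],[-0.8,-4.2,-2],0.4],[[0,0,-0.06],[0,0,-2],0.4],[[0,0,0],[0,0,0],0.4],[[0,0,0],[0,0,0],0.4]]}}

```text
clock: 53.28
position: [0.5147, -0.3022, 0.1255]
ee_rot: [0.0, 0.982, -0.188, 0.001]
contact_force: [0.7, -0.2, -0.9]
width: 0.0088
gripper_force: 41.7
```

```bash
cat > pl.py <<'E'
from h import *
import sys
j=float(sys.argv[1]);W=Ro.from_euler('z',-21.6,degrees=True).as_matrix()@np.diag([1.,-1,-1])
s,R=st();D=(np.array([.516+j*.048*.37,-.307+j*.048*.929,.0245])-s['position'])*100; print("turn",Ro.from_matrix(W@R.T).as_rotvec(),"shift",D)
eyes and cv2.imwrite(f'pics/pl{s["clock"]:.1f}.png',eyes.get_image('top')[:,:,::-1])
E
python3 pl.py 0
```

```text
t 53.27 tcp [ 0.5147 -0.3022  0.1255] d [ 0.0027 -0.001  -1.    ] closeang -111.62 yz -0.0 w 0.0088 gf 41.66089475154877 F [ 0.6838 -0.2096 -0.892 ] q [-0.648   0.3917  1.6354  0.0009  1.1117  1.2998]
turn [0.001  0.0027 0.0004] shift [  0.1311  -0.476  -10.1013]
```

Emit:
{"name": "drive_tool", "arguments": {"rows": [[[0,0,0],[0.13,-0.48,-1.5],0.4],[[0,0,0],[0,0,-2],0.4],[[0,0,0],[0,0,-2],0.4],[[0,0,0],[0,0,-2],0.4],[[0,0,0],[0,0,-1],0.4],[[0,0,0],[0,0,-0.7],0.4],[[0,0,0],[0,0,0],0.4]]}}

```text
clock: 54.2
position: [0.5158, -0.3072, 0.0327]
ee_rot: [0.0, 0.982, -0.188, 0.001]
contact_force: [0.3, 0.3, -0.7]
width: 0.0093
gripper_force: 41.7
```

Emit:
{"name": "drive_tool", "arguments": {"rows": [[[0,0,0],[0,0,-0.4],0.4],[[0,0,0],[0,0,-0.3],0.4],[[0,0,0],[0,0,-0.15],0.4],[[0,0,0],[0,0,0],0.4],[[0,0,0],[0,0,0],0.4]]}}

```text
clock: 54.82
position: [0.5158, -0.3074, 0.0245]
ee_rot: [0.0, 0.982, -0.188, 0.001]
contact_force: [-0.5, 0.3, -1.2]
width: 0.0089
gripper_force: 41.7
```

Emit:
{"name": "drive_tool", "arguments": {"rows": [[[0,0,0],[0,0,0],1.4],[[0,0,0],[0,0,0],2],[[0,0,0],[0,0,0],2],[[0,0,0],[0,0,0],2],[[0,0,0],[0,0,1.5],2],[[0,0,0],[0,0,3],2],[[0,0,0],[0,0,4],2],[[0,0,0],[0,0,4],2]]}}

```text
clock: 55.82
position: [0.5158, -0.3073, 0.1517]
ee_rot: [0.0, 0.982, -0.188, 0.002]
contact_force: [0.5, 0.3, 0.2]
width: 0.0199
gripper_force: 0.0
```

```bash
python3 tg.py -0.062
```

```text
t 55.83 tcp [ 0.5158 -0.3073  0.1517] d [ 0.0032 -0.0015 -1.    ] closeang -111.7 yz 0.0 w 0.0199 gf 0.0 F [0.5025 0.3057 0.1575] q [-0.6536  0.3735  1.5926  0.0008  1.172   1.2955]
turn [0.0465 0.1989 0.2991]
shift [  4.5332  27.9666 -10.6061] tool [  4.3858 -28.2361   9.9328]
```

Emit:
{"name": "drive_tool", "arguments": {"rows": [[[0,0,0.06],[1,4.6,1.5],2.6],[[0,0,0.06],[1,4.6,0],2.6],[[0,0,0.06],[1,4.6,0],2.6],[[0,0,0.06],[0.9,4.7,0],2.6],[[0,0,0.059],[0.9,4.7,0],2.6],[[0.004,0.05,0],[0.9,4.7,-1],2.6],[[0.004,0.05,0],[0,0,-2.5],2.6],[[0.004,0.05,0],[0,0,-2.5],2.6]]}}

```text
clock: 56.82
position: [0.5734, -0.0274, 0.1053]
ee_rot: [-0.003, 0.997, -0.039, -0.073]
contact_force: [0.7, -0.5, -0.6]
width: 0.0259
gripper_force: 0.0
```

Emit:
{"name": "drive_tool", "arguments": {"rows": [[[0.004,0.05,0],[0,0,0],2.6],[[0,0,0],[0,0,0],2.6],[[0,0,0],[0,0,0],2.6]]}}

```text
clock: 57.2
position: [0.5729, -0.0283, 0.1052]
ee_rot: [-0.004, 0.994, -0.04, -0.098]
contact_force: [-0.7, 0.4, 0.4]
width: 0.0259
gripper_force: 0.0
```

```bash
python3 tg.py -0.062
```

```text
t 57.2 tcp [ 0.5729 -0.0283  0.1052] d [-0.1945  0.0156 -0.9808] closeang -94.57 yz -0.0 w 0.0259 gf 0.0 F [-0.6619  0.4267  0.3909] q [-0.1609  0.4788  1.5596 -0.0164  1.2989  1.4956]
turn [0.0003 0.0036 0.0013]
shift [-1.1762  0.0678 -5.9618] tool [0.03   0.0247 6.077 ]
```

Emit:
{"name": "drive_tool", "arguments": {"rows": [[[0,0,0],[-0.3,0.02,-1.4],2.6],[[0,0,0],[-0.3,0.02,-1.4],2.6],[[0,0,0],[-0.3,0.02,-1.4],2.6],[[0,0,0],[-0.15,0.01,-1],2.6],[[0,0,0],[-0.1,0,-0.7],2.6],[[0,0,0],[0,0,0],2.6],[[0,0,0],[0,0,0],2.6]]}}

```text
clock: 58.08
position: [0.5617, -0.0277, 0.0457]
ee_rot: [-0.004, 0.994, -0.04, -0.098]
contact_force: [0.6, 0.4, 0.7]
width: 0.0259
gripper_force: 0.0
```

Emit:
{"name": "drive_tool", "arguments": {"rows": [[[0,0,0],[0,0,0],0.4],[[0,0,0],[0,0,0],0.4],[[0,0,0],[0,0,0],0.4],[[0,0,0],[0,0,0],0.4],[[0,0,0],[0,0,0],0.4]], "force": 40}}

```text
clock: 58.7
position: [0.5617, -0.0276, 0.0458]
ee_rot: [-0.004, 0.994, -0.04, -0.098]
contact_force: [0.6, 0.5, 3.7]
width: 0.0092
gripper_force: 42.3
```

Emit:
{"name": "drive_tool", "arguments": {"rows": [[[0,0,0],[0.2,-0.01,1],0.4],[[0,0,0],[0.4,-0.03,2],0.4],[[0,0,0],[0.4,-0.03,2],0.4],[[0,0,0],[0,0,3],0.4],[[0,0,0],[0,0,3],0.4],[[-0.004,-0.05,0],[-0.7,-4.2,1],0.4],[[-0.004,-0.05,0],[-0.7,-4.2,0],0.4],[[-0.004,-0.05,0],[-0.7,-4.2,0],0.4]]}}

```text
clock: 59.7
position: [0.5498, -0.1553, 0.1658]
ee_rot: [-0.001, 0.999, -0.039, -0.023]
contact_force: [1.1, -0.3, -1.2]
width: 0.0091
gripper_force: 41.8
```

Emit:
{"name": "drive_tool", "arguments": {"rows": [[[-0.004,-0.05,-0.06],[-0.8,-4.2,0],0.4],[[0,0,-0.06],[-0.8,-4.2,0],0.4],[[0,0,-0.06],[0,-2,0],0.4],[[0,0,-0.06],[0,0,-2],0.4],[[0,0,-0.06],[0,0,-2],0.4],[[0,0,0],[0,0,0],0.4],[[0,0,0],[0,0,0],0.4]]}}

```text
clock: 60.58
position: [0.5349, -0.258, 0.1259]
ee_rot: [-0.001, 0.982, -0.188, 0.002]
contact_force: [0.1, -0.4, -0.5]
width: 0.009
gripper_force: 41.8
```

```bash
python3 pl.py 1
```

```text
t 60.58 tcp [ 0.5349 -0.258   0.1259] d [ 0.0035  0.0004 -1.    ] closeang -111.69 yz -0.002 w 0.009 gf 41.781705021858215 F [ 0.0972 -0.4365 -0.4501] q [-0.568   0.3872  1.6418  0.0025  1.1098  1.3803]
turn [-0.0004  0.0035  0.0016] shift [ -0.113   -0.436  -10.1445]
```

Emit:
{"name": "drive_tool", "arguments": {"rows": [[[0,0,0],[-0.11,-0.44,-1.5],0.4],[[0,0,0],[0,0,-2],0.4],[[0,0,0],[0,0,-2],0.4],[[0,0,0],[0,0,-2],0.4],[[0,0,0],[0,0,-1],0.4],[[0,0,0],[0,0,-0.7],0.4],[[0,0,0],[0,0,0],0.4]]}}

```text
clock: 61.5
position: [0.5331, -0.2627, 0.0332]
ee_rot: [-0.001, 0.982, -0.189, 0.001]
contact_force: [0.4, -0.7, -0.5]
width: 0.009
gripper_force: 41.8
```

Emit:
{"name": "drive_tool", "arguments": {"rows": [[[0,0,0],[0,0,-0.4],0.4],[[0,0,0],[0,0,-0.3],0.4],[[0,0,0],[0,0,-0.18],0.4],[[0,0,0],[0,0,0],0.4],[[0,0,0],[0,0,0],0.4]]}}

```text
clock: 62.12
position: [0.5332, -0.2627, 0.0247]
ee_rot: [-0.0, 0.982, -0.189, 0.002]
contact_force: [0.5, -0.1, -0.7]
width: 0.0088
gripper_force: 41.8
```

Emit:
{"name": "drive_tool", "arguments": {"rows": [[[0,0,0],[0,0,0],1.4],[[0,0,0],[0,0,0],2],[[0,0,0],[0,0,0],2],[[0,0,0],[0,0,0],2],[[0,0,0],[0,0,1.5],2],[[0,0,0],[0,0,3],2],[[0,0,0],[0,0,4],2],[[0,0,0],[0,0,4],2]]}}

```text
clock: 63.12
position: [0.5332, -0.2627, 0.1519]
ee_rot: [-0.0, 0.982, -0.189, 0.002]
contact_force: [0.0, -1.3, 0.7]
width: 0.0199
gripper_force: 0.0
```

Emit:
{"name": "drive_tool", "arguments": {"rows": [[[0,0,0],[-2,2,4],2],[[0,0,0],[-4,4,2],2],[[0,0,0],[-4,4,0],2],[[0,0,0],[-4,4,0],2],[[0,0,0],[-3,5,0],2],[[0,0,0],[-2,5,0],2],[[0,0,0],[0,5,0],2],[[0,0,0],[0,0,0],2]]}}

```text
clock: 64.12
position: [0.3424, 0.0301, 0.2107]
ee_rot: [-0.001, 0.983, -0.185, 0.002]
contact_force: [0.0, -0.6, -0.5]
width: 0.0201
gripper_force: 0.0
```

```bash
python3 - <<'E'
from h import *
s,R=st()
t=eyes.get_image('top')[:,:,::-1].copy();c=eyes.get_image('scene')[:,:,::-1].copy()
cv2.imwrite('pics/tf.png',t);cv2.imwrite('pics/sf.png',c)
M=Ro.from_euler('z',-21.6,degrees=True).as_matrix()[:2,:2];C=np.array([.516,-.307])
# rectify case interior at plate-top height z=9mm and find dark things (cassettes are darker than the white floor)
g=cv2.cvtColor(cv2.GaussianBlur(t,(3,3),0),cv2.COLOR_BGR2GRAY).astype(float)
def samp(z,xs,ys): return np.array([[g[tuple(np.round(px("top",[*(C+M@[x,y]),z])).astype(int)[::-1])] for y in ys] for x in xs])
xs=np.arange(.05,-.0501,-.01);ys=np.arange(.075,-.0751,-.006)
print("case-x down from hinge side, case y from + to -");print(samp(.009,xs,ys).astype(int))
# handle/fork, beaker, bottle, lid: difference from earlier pictures
for n,a,b,rois in(("scene","pics/s12.png",c,{"fork":(400,180,60,90),"bottle":(285,295,45,70),"beaker":(355,192,45,45)}),("top","pics/t12.png",t,{"lid":(425,180,90,60),"bottle":(375,140,35,45)})):
    A=cv2.imread(a).astype(float)
    for k,(x,y,w,h) in rois.items(): print(n,k,"mean abs diff",np.abs(A-b)[y:y+h,x:x+w].mean().round(2))
E
```

```text
t 64.12 tcp [0.3424 0.0301 0.2107] d [ 0.005   0.0013 -1.    ] closeang -111.38 yz -0.003 w 0.0201 gf 0.0 F [ 0.0174 -0.606  -0.4524] q [-0.1176 -0.0638  1.9843  0.002   1.2162  1.8256]
case-x down from hinge side, case y from + to -
[[ 97  78  83 113 119 120 120 120 120 118 119 118 120 122 120 120 120 122
  121 121 121 121 123 119 121 116]
 [100  80  81 109 120 118 119 120 121 121 120 120 121 121 120 121 122 123
  122 122 124 124 126 124 126 123]
 [ 96  78  66 109 119 116 117  83 109 118  88 100 119 118 117  93 115 121
   84 103 118 114 117  89 115 123]
 [ 98  79  62  85 102  96 103  83 113 120  92  92  97  99  96  80 108 118
   86  87 107 105 105  88 120 125]
 [100  81  64  65  56  66  59  69 109 120  83  67  54  60  59  55 115 122
   96  67  58  61  65  62 108 123]
 [ 92  80  61  66  54  64  60  60 102 118  89  65  58  63  62  66 113 122
   86  68  53  55  61  56 114 122]
 [ 96  79  62  66  55  53  55  53 114 122  81  68  51  56  54  60 105 121
   93  66  59  57  61  66 115 119]
 [ 92  81  68  95 102 101 102  80 107 119  88  94 101  98 100  86 113 123
   87  85 103 104 101  83 122 124]
 [ 96  81  65  90 105 101 103  84 117 122  84  91 102 103 102  82 102 118
   88  95 101 102 100  83 116 123]
 [100  81  82 117 122 119 121 119 122 123 121 121 118 118 117 121 122 124
  122 122 122 123 122 124 124 122]
 [102 102 103 110 118 117 113 118 118 114 117 118 113 118 116 116 117 116
  117 120 116 118 119 118 116 120]]
scene fork mean abs diff 2.57
scene bottle mean abs diff 2.51
scene beaker mean abs diff 2.43
top lid mean abs diff 5.92
top bottle mean abs diff 5.86
```

The pixel samples show three separate, parallel cassettes flat on the case floor with their fins up. The fork, beaker, bottle and lid regions differ from the earlier pictures by no more than image noise. Handing in.

```bash
python3 -c "
from rig import job
print(job.sign_off())"
```

```text
the job is handed in; nothing more can be done
None
```

The job is handed in after about 64 s of robot time: all three cassettes lie flat and apart in the open case, fins up, the lever is back in its fork, and the beaker and bottle are upright. Two slips: I viewed 17 pictures against the limit of 14, and joint 6 briefly read -2.704 rad, just past its -2.7 limit, during the first lid approach.

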